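# Unstow the mixing kit from the pinned transit rack

### The job

The mixing kit is locked for transit: pull the spring pin up by its T-handle and give it a quarter turn into its rest notch so that it stays out by itself, then swing the hold-down bar well clear. Stand the canister upright on the scale's pan, and draw every stirring paddle that is in the bin out through its slot and lay it inside the steel tray, along the tray's length. When all are out, swing the bar fully shut again, turn the pin back so that it springs fully home and locks the bar, let go, and leave the other things on the bench where they are.

Things in the scene. Friction and masses are not known exactly. Their poses are not given: they have to be found in the camera images.
- rack: transit rack fixed on the bench; origin on the bench, x away from the robot at yaw 0. Its frame, mm: plywood bin x -73 to 113, y -160 to 4, floor 20 high, walls 90 high, front wall 128 high; round canister stand at x -80, y 55, 40 high with four stops 8 mm higher; behind it (x above -30, y above 10) nothing but the base plate x -150 to 120, y -170 to 205, 12 high
- bin_front (a point): on the outside of the bin's front wall (8 mm thick), between the side walls, at its top edge, 128 mm high. The wall has three vertical slots open at the top, 14 mm wide, bottoms 91 mm high, at rack y -126, -78 and -30
- bin_cover (a point): front edge of the half cover over the rear of the bin (90 to 95 mm high, from rack x 58 back to the rear wall). It roofs the low ends of the stowed paddles: none comes straight up; draw it 55 mm or more along its own slope, front end up, then raise it
- pin (a joint): how far the spring pin is pulled up (m): 0 = fully home, tip in the eye of the bar's tail, bar locked; 0.016 = held up in the rest notch, clear of the bar; over 0.019 to turn it past the notch's edges; 0.026 = end stop. Spring 8 N at 0, 14 N at the stop. Turned back to 0 with the bar shut it springs home by itself
- tee (a joint): turn of the pin's T-handle (rad, counterclockwise from above positive): 0 = crossbar along the rack's y, cross pin in the collar's deep slot (turns under 0.15 there until pulled up 19 mm); near +1.57 or -1.57 the cross pin sits in the shallow rest notch, which takes it from about 1.22 to 1.75 (end stop) either way
- tee_grip (a point): middle of the T-handle's level black crossbar, 12 mm thick, 54 mm long, 234 mm high with the pin home, 29 mm above the steel collar; pinch it across its thickness from above. It stands at rack x -110, y 167 on a grey bracket 184 mm high (y to 199) and is the rack's highest part: 256 mm when parked
- bar (a joint): angle of the steel hold-down bar (rad): 0 = shut at its stop, pointing along the rack's -y over the front of the canister's lid and the paddles' raised ends; grows as it swings towards the robot; 1.57 = along the rack's -x; 1.75 = end stop. Stays where left (0.12 N m friction). The pin locks it with 0.03 rad of play
- bar_peg (a point): middle of the black upright grip peg on the bar, round, 16 mm thick, heights 170 to 213 mm, 130 mm from the pivot. The bar is 20 mm wide, 285 mm long from the pivot, at heights 158 to 170 mm, with a 55 mm tail beyond the pivot that holds the pin's eye
- bar_pivot (a point): on the bar's vertical pivot axis (rack x -110, y 125) at the height of the bar's top, 170 mm; the pivot post is 20 mm thick
- canister: closed steel canister with a fixed upright bail handle; 76 mm in diameter, 112 mm tall to the lid, 0.35 to 0.7 kg; origin at the centre of its underside, z up. The handle's level bar runs along the canister's y, 12 mm thick, 60 mm long, its middle 164 mm above the origin, 46 mm of free space below it
- pan (a point): centre of the top of the scale's square steel pan, 170 x 170 mm, 45 mm above the bench; z up. The fixed bench scale's grey housing is 240 x 190 mm, 34 mm high. Scale and tray stand one to the left, one to the right of the rack, either way round
- tray: shallow steel tray, fixed, 360 mm (its x) by 200 mm (y) outside, 25 mm high, walls and floor 4 mm thick; origin on the bench under its centre
- paddle1: beech stirring paddle, plain flat bar 260 mm long (its x), 8 mm thick (y), 30 mm wide (z), 50 g; origin on its centre line, 80 mm from its +x end. Stowed on edge in the bin slot at rack y -126, +x end low at the back, sloping up 24 degrees to its -x end, which sticks out 70 mm through the slot, 125 to 155 mm up: pinch it there across its thickness. One to three paddles are present
- paddle2: beech stirring paddle, plain flat bar 260 mm long (its x), 8 mm thick (y), 30 mm wide (z), 50 g; origin on its centre line, 80 mm from its +x end. Stowed on edge in the bin slot at rack y -78, +x end low at the back, sloping up 24 degrees to its -x end, which sticks out 70 mm through the slot, 125 to 155 mm up: pinch it there across its thickness. One to three paddles are present
- paddle3: beech stirring paddle, plain flat bar 260 mm long (its x), 8 mm thick (y), 30 mm wide (z), 50 g; origin on its centre line, 80 mm from its +x end. Stowed on edge in the bin slot at rack y -30, +x end low at the back, sloping up 24 degrees to its -x end, which sticks out 70 mm through the slot, 125 to 155 mm up: pinch it there across its thickness. One to three paddles are present
- paddle1_mid (a point): middle of that paddle, 130 mm from both ends; axes as the paddle's
- paddle2_mid (a point): middle of that paddle, 130 mm from both ends; axes as the paddle's
- paddle3_mid (a point): middle of that paddle, 130 mm from both ends; axes as the paddle's
- tape: roll of masking tape, 96 mm across, 24 mm high, lying flat; bystander, origin at the centre of its underside
- tin: steel resin tin 90 mm across, 110 mm tall; bystander
- spreader: spatula 240 mm long with wooden handle; bystander
- brush: laminating brush 200 mm long; bystander
- beaker: white plastic cup 84 mm across, 80 mm tall; bystander
- roller: ribbed laminating roller, about 190 mm long; bystander
Mind the look-alikes: they are no part of the job. What is shaped like the canister but blue or orange is not meant.

How it is judged:
By the outcome, as a careful person would: the job done as asked, in the order asked, and still so for the second after the job is handed in, with the robot touching nothing.
Of paddle1, paddle2, paddle3 only 1 to 3 are there at a start; the rules pass over those that are not, and their reading is None.
At some moment in a run one of paddle1, paddle2, paddle3 may be knocked a few centimetres aside while the robot is not near it.
Once in a run the grip may slacken for a moment while it holds something.
It also fails if it takes over 210 s, if anything falls off the work surface, if the arm or the gripper's body presses on something with over 40 N, if the wrist force passes 120 N, or if a joint passes its speed limit or range.

### The arm

A 7-joint arm with a two-finger parallel gripper is mounted at the origin on the work surface. World frame = base frame: x ahead of the robot, y to its left, z up, the work surface at z = 0. Lengths are in m, angles in rad, forces in N, time in s.
With the tool pointing down it reaches from about 0.425 to 0.825 m from the base axis. Payload 3.6 kg.
Tool frame: the origin (TCP) lies between the finger pads; the fingertips stand 14 mm ahead of it and the grasp point (between the pads) lies 5 mm behind it; z points along the fingers, y is the line along which they close (so a half turn about z gives the same grasp; the last joint's range is limited). The gripper opens to 93 mm and grips with 3 to 60 N. Pads are 15 mm wide; open, the fingers measure 128 mm over their backs; the gripper's body (75 mm by 188 mm) begins 65 mm behind the grasp point.
Start: joints at [-0.026, 0.615, -0.013, 1.423, 0.008, 1.103, -0.04], TCP at [0.65, 0, 0.233] pointing down, gripper open.
Joint ranges: [-3.12, 3.12], [-0.3, 2.06], [-1.34, 1.32], [0.26, 2.42], [-1.36, 4.5], [0.01, 1.98], [-2.84, 2.84]. Speed limits (rad/s): [2.79, 2.79, 3.14, 3.14, 3.14, 3.14, 3.14].

### API

Orientations are given as [roll, pitch, yaw] about the fixed x, y, z axes, in that order (R = Rz(yaw) Ry(pitch) Rx(roll)).
In Python, from plant import status, imaging, job gives the robot as it stands.
- The arm moves only by the tool play_rows, never from a script. Its argument "steps" is one flat list of numbers, 7 for each row, row after row: the turn, a rotation vector about the tool's x, y, z in rad, then the shift along the tool's x, y, z in m, then the gripper's target within -1 to 1 (shut at 1, half-way at 0, fully open at -1). In form: [ax, ay, az, tx, ty, tz, hand, ax, ay, az, tx, ty, tz, hand, ...]. A call has 1 to 8 rows; each row shifts and turns the commanded pose from where the row before left it, along the tool's axes as they then stand; what a row does not reach is not made up. A row lasts 1/8 s, in which the tool goes at most 62.5 mm and 10.7 degrees, less where a joint would pass 70% of its speed; a pose out of reach is approached as far as the arm can. A call with a gripper value outside its range is refused whole. The fingers move at their own pace and stop on an object; "squeeze" is the grip in N (left out, the last holds). Time passes only in rows, so rows that do not move let the fingers close. It gives the time, the measured TCP pose, the force, the opening and the grip force at its end, in the units of the state.
- status.read_state(): the state, without advancing time (a new reading comes with each control period).
- imaging.grab_frame(name): name is "scene" or "side" or "wrist"; returns the picture (420x560x3 uint8, red, green, blue); there is no depth.
- imaging.camera_model(name): a dict with "fx", "fy", "cx", "cy" (pixels), "view" (4x4, takes a point from world to camera coordinates). Camera axes: x right, y up, looking along -z (the intrinsics and any distortion apply to the point x, -y, -z); pixel columns grow to the right and rows downward; lengths in m; the calibration is good to about 2 mm. A picture is of the moment at which its call begins: read the wrist's pose just before it. camera_model takes no time and is no camera call; for the wrist camera it gives the pose at the moment of the call.
- job.finish_job(): hands the job in; it is judged then, once.
The state is a dict: "time": time; "joint_positions": joint angles; "qd": joint speeds; "joint_torque": joint torques, N m; "eef_pos": TCP position; "ee_rot": TCP orientation; "force": force on the tool from outside, world axes, zero at the start; "ft_torque": the same for the moment, N m; "width": finger opening in m; "gripper_force": force on a finger pad.
Only numpy, scipy, OpenCV 4.12 (cv2) and the standard library are available. Lean on these libraries where they do the work, as an engineer would, in place of code of your own. Each camera call takes 0.05 s, during which the arm holds its last target. There are 200 camera calls.

## Working session

There is one attempt and no reset: what is moved stays moved. The work goes in short steps, Python scripts to look and compute and a tool call to move; the robot and the scene stay as the last step left them, time stands still between calls to the robot, and variables do not carry over. Pictures are saved under pics/ and viewed, at most 14 in all, crops included, and the job is handed in when it is done.

Besides the shell and the picture viewer there is one more tool, called after "Emit:" as name(argument=value, ...), one argument or row to a line, values as JSON. play_rows: Moves the arm, as the interface text tells. Its arguments: {"type":"object","properties":{"steps":{"type":"array"},"squeeze":{"type":"number"}},"required":["steps"]}

```bash
mkdir -p pics; ls; python3 - <<'E'
from plant import status, imaging, job
import cv2,numpy as np
s=status.read_state(); print(s)
for n in ("scene","side"):
    im=imaging.grab_frame(n); cv2.imwrite(f"pics/{n}0.png",im[:,:,::-1])
    m=imaging.camera_model(n); print(n,m)
E
```

```text
pics
{'time': 0.0, 'joint_positions': array([-0.02648218,  0.61587001, -0.01260858,  1.42487732,  0.00809606,
        1.1034104 , -0.04040227]), 'qd': array([-5.53115216e-04, -1.75512325e-05, -2.95381088e-04,  1.84110593e-03,
        1.85868496e-04, -1.60318358e-04,  1.23319239e-03]), 'joint_torque': array([ 5.37042069e-04, -4.58937871e+01,  2.08912762e-01, -1.65743172e+01,
       -6.11085235e-02,  2.03703978e-02,  2.53581929e-04]), 'eef_pos': array([ 6.49247337e-01, -5.25536020e-06,  2.31520249e-01]), 'ee_rot': array([-3.13907795e+00,  3.66872611e-05,  1.57083450e+00]), 'force': array([ 0.68967827, -0.21074001, -0.38948257]), 'ft_torque': array([ 0.06993084,  0.02996651, -0.02562688]), 'gripper_force': 0.0, 'width': 0.09269507694752352}
scene {'fx': 401.5031568683834, 'fy': 401.5031568683834, 'cx': 276.29509573376595, 'cy': 208.57642181294787, 'view': array([[-0.34146491,  0.93964543, -0.02163735,  0.14770893],
       [-0.63662641, -0.21428998,  0.74080134,  0.20146982],
       [ 0.69145393,  0.26673257,  0.6713756 , -1.57435523],
       [ 0.        ,  0.        ,  0.        ,  1.        ]])}
side {'fx': 429.90757626482156, 'fy': 429.90757626482156, 'cx': 284.38458475986226, 'cy': 219.52175634524139, 'view': array([[ 0.84128667, -0.5405846 , -0.00224355, -0.41059133],
       [ 0.4008503 ,  0.62102937,  0.67352918, -0.32636557],
       [-0.36270619, -0.56753045,  0.73915723, -0.99781171],
       [ 0.        ,  0.        ,  0.        ,  1.        ]])}
```

View pics/scene0.png

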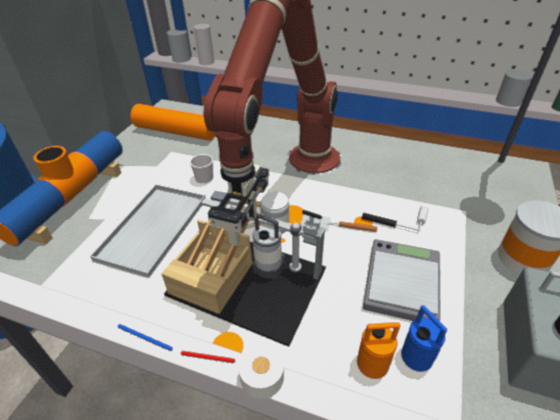

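View pics/side0.png

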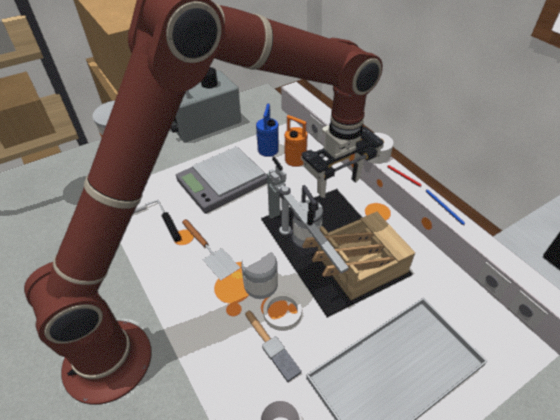

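Scene: rack in the middle, with the black plate's corners near (270,335), (168,294) and (325,265). The tray is on the robot's right (-y) and the scale on its left. The blue and orange canisters are lookalikes.

```bash
cat > h.py <<'E'
from plant import status, imaging, job
import cv2,numpy as np
from scipy.spatial.transform import Rotation as Ro
def ray(m,u,v):
    V=np.array(m["view"]);R=V[:3,:3];c=-R.T@V[:3,3]
    return c,R.T@np.array([(u-m["cx"])/m["fx"],-(v-m["cy"])/m["fy"],-1.])
def onz(m,u,v,z):
    c,d=ray(m,u,v); return c+d*(z-c[2])/d[2]
def proj(m,p):
    V=np.array(m["view"]);q=V[:3,:3]@np.asarray(p)+V[:3,3]
    return np.array([m["cx"]+m["fx"]*q[0]/-q[2],m["cy"]-m["fy"]*q[1]/-q[2]])
def tri(obs):
    A=np.zeros((3,3));b=np.zeros(3)
    for m,u,v in obs:
        c,d=ray(m,u,v);d/=np.linalg.norm(d);P=np.eye(3)-np.outer(d,d);A+=P;b+=P@c
    return np.linalg.solve(A,b)
def grab(n,f=None):
    m=imaging.camera_model(n);im=imaging.grab_frame(n)
    if f: cv2.imwrite(f"pics/{f}.png",im[:,:,::-1])
    return m,im
E
python3 - <<'E'
from h import *
np.set_printoptions(precision=4,suppress=True)
ms=imaging.camera_model("scene");md=imaging.camera_model("side")
for n,m in(("scene",ms),("side",md)):
    im=cv2.imread(f"pics/{n}0.png");mask=((im.max(2)<50)).astype(np.uint8)*255
    k,l,st,ce=cv2.connectedComponentsWithStats(mask)
    for i in np.argsort(-st[1:,4])[:4]+1:
        h=cv2.convexHull(np.argwhere(l==i)[:,::-1].astype(np.int32));a=cv2.approxPolyDP(h,6,True)[:,0]
        print(n,st[i]); 
        for p in a: print(p,onz(m,*p,.012)[:2])
m,im=grab("wrist","wrist0");print(m)
E
```

```text
scene [ 165  255  159   90 4585]
[323 267] [0.533  0.1791]
[288 344] [0.7927 0.1614]
[165 294] [ 0.7634 -0.2017]
[285 255] [0.5253 0.0614]
scene [   0  317   72   79 1505]
[ 65 395] [ 1.0737 -0.2682]
[  3 333] [ 1.0018 -0.5277]
[  0 317] [ 0.9687 -0.5735]
[ 27 330] [ 0.9749 -0.4761]
[ 71 385] [ 1.0511 -0.2712]
scene [499  16  61 146 573]
[559  16] [-2.0898  1.1169]
[500 161] [-0.1772  0.6736]
scene [221 167  33  25 250]
[253 175] [ 0.1959 -0.177 ]
[237 191] [ 0.2991 -0.1953]
[221 170] [ 0.2052 -0.3029]
[252 167] [ 0.1512 -0.1995]
side [ 263  213  148  103 2609]
[410 274] [ 0.7527 -0.2069]
[327 315] [ 0.4937 -0.1861]
[263 218] [0.5275 0.1793]
[280 213] [0.581  0.1691]
side [ 173    9   44   49 1669]
[216  36] [0.9515 1.3369]
[206  53] [0.8349 1.2063]
[188  57] [0.7497 1.2163]
[175  46] [0.7425 1.3484]
[173  30] [0.8017 1.513 ]
[180  17] [0.8928 1.6366]
[201   9] [1.0286 1.6698]
[213  18] [1.0316 1.5316]
side [  15    0   72  145 1099]
[ 84 143] [0.1784 0.8352]
[15  0] [0.2108 2.3482]
[27  1] [0.2643 2.2966]
side [  50  309   49   32 1082]
[ 97 314] [0.0162 0.1249]
[ 80 337] [-0.036   0.0851]
[ 51 336] [-0.0936  0.1252]
[ 54 323] [-0.0794  0.1571]
[ 71 312] [-0.0366  0.1656]
{'fx': 325.60704155566805, 'fy': 325.60704155566805, 'cx': 284.4585295731976, 'cy': 209.02728520491146, 'view': array([[ 1.    ,  0.0008, -0.0017, -0.6483],
       [-0.0012,  0.965 , -0.2622,  0.0315],
       [ 0.0014,  0.2622,  0.965 , -0.3898],
       [ 0.    ,  0.    ,  0.    ,  1.    ]])}
```

View pics/wrist0.png

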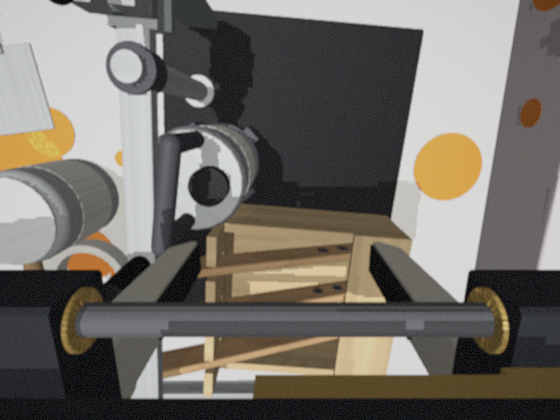

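```bash
cat >> h.py <<'E'
RO=np.array([.657,-.026,0]);YAW=-.08
def rk(x,y,z): # rack mm -> world
    c,s=np.cos(YAW),np.sin(YAW);return RO+np.array([c*x-s*y,s*x+c*y,z])/1000
E
python3 - <<'E'
from h import *
np.set_printoptions(precision=4,suppress=True)
P=dict(tee=(-110,167,234),pivot=(-110,125,170),peg=(-110,-5,213),c1=(120,205,12),c2=(120,-170,12),c3=(-150,205,12),c4=(-150,-170,12),handle=(-80,55,204),fw=(-73,4,128),fw2=(-73,-160,128),rear=(113,4,90),rear2=(113,-160,90))
for n in("scene","side","wrist"):
    m=imaging.camera_model(n)
    print(n,{k:proj(m,rk(*v)).round().astype(int).tolist() for k,v in P.items()})
for k,v in P.items(): print(k,rk(*v))
E
```

```text
scene {'tee': [313, 214], 'pivot': [297, 228], 'peg': [252, 203], 'c1': [291, 345], 'c2': [164, 294], 'c3': [328, 266], 'c4': [215, 229], 'handle': [268, 218], 'fw': [251, 235], 'fw2': [199, 219], 'rear': [217, 296], 'rear2': [163, 275]}
side {'tee': [277, 162], 'pivot': [284, 190], 'peg': [310, 210], 'c1': [336, 187], 'c2': [412, 272], 'c3': [260, 216], 'c4': [326, 314], 'handle': [308, 193], 'fw': [319, 226], 'fw2': [356, 272], 'rear': [376, 211], 'rear2': [414, 252]}
wrist {'tee': [54, -89], 'pivot': [134, 60], 'peg': [109, 289], 'c1': [426, 23], 'c2': [371, 338], 'c3': [161, -1], 'c4': [166, 323], 'handle': [165, 189], 'fw': [207, 231], 'fw2': [204, 392], 'rear': [412, 233], 'rear2': [384, 376]}
tee [0.5607 0.1493 0.234 ]
pivot [0.5573 0.1074 0.17  ]
peg [ 0.547  -0.0222  0.213 ]
c1 [0.793  0.1688 0.012 ]
c2 [ 0.763 -0.205  0.012]
c3 [0.5239 0.1903 0.012 ]
c4 [ 0.4939 -0.1835  0.012 ]
handle [0.5817 0.0352 0.204 ]
fw [ 0.5846 -0.0162  0.128 ]
fw2 [ 0.5714 -0.1797  0.128 ]
rear [ 0.77  -0.031  0.09 ]
rear2 [ 0.7569 -0.1945  0.09  ]
```

The rough rack pose projects well onto the wrist view: pivot near (134,60), bin front edge near (207,231), and three paddles at (205,268), (210,300) and (165,370). I'll go above the T-handle.

Emit:
play_rows(
  steps=[0,0,0,0,0,-0.045,-0.2,0,0,0,0,0,-0.045,-0.2,0,0,0,0.05,-0.03,0,-0.2,0,0,0,0.05,-0.03,0,-0.2,0,0,0,0.03,-0.028,0,-0.2,0,0,0.08,0,0,0.02,-0.2,0,0,0,0,0,0,-0.2],
  squeeze=45,
)

```text
time: 1.02
eef_pos: [0.5607, 0.13, 0.3013]
ee_rot: [-3.138, 0.002, 1.493]
force: [-0.5, 0.2, -1.0]
width: 0.0559
gripper_force: 0.0
```

```bash
python3 - <<'E'
from h import *
s=status.read_state();print(s['time'],s['eef_pos'],s['ee_rot'])
m,im=grab("wrist","wrist1")
print({k:proj(m,rk(*v)).round() for k,v in dict(t=(-110,167,234),t1=(-110,140,234),t2=(-110,194,234),piv=(-110,125,170),bar=(-110,60,170)).items()})
E
```

```text
1.025 [0.56066698 0.13001161 0.30125726] [-3.13794282e+00  1.65583684e-03  1.49252984e+00]
{'t': array([283., 200.]), 't1': array([283., 237.]), 't2': array([284., 161.]), 'piv': array([284., 228.]), 'bar': array([284., 292.])}
```

View pics/wrist1.png

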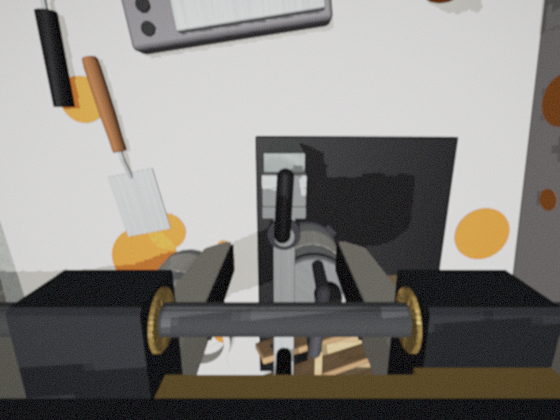

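The T-handle's crossbar runs from (286,172) to (283,240), as predicted. I'll descend and grip it.

Emit:
play_rows(
  steps=[0,0,0,0.0185,-0.001,0.0,-0.2,0,0,0,0,0,0.036,-0.2,0,0,0,0,0,0.036,-0.2,0,0,0,0,0,0,-0.2,0,0,0,0,0,0,1,0,0,0,0,0,0,1,0,0,0,0,0,0,1],
  squeeze=50,
)

```text
time: 1.95
eef_pos: [0.5631, 0.1488, 0.232]
ee_rot: [3.139, -0.001, 1.491]
force: [-0.7, 0.1, -0.3]
width: 0.0304
gripper_force: 0.0
```

Emit:
play_rows(
  steps=[0,0,0,0,0,0.002,1,0,0,0,0,0,0,1,0,0,0,0,0,0,1,0,0,0,0,0,0,1],
)

```text
time: 2.45
eef_pos: [0.5615, 0.1486, 0.2286]
ee_rot: [-3.139, 0.0, 1.491]
force: [-2.9, 0.1, 2.6]
width: 0.0105
gripper_force: 49.8
```

Emit:
play_rows(
  steps=[0,0,0,0,0,-0.008,1,0,0,0,0,0,-0.008,1,0,0,0,0,0,-0.007,1,0,0,0,0,0,0,1,0,0,0,0,0,0,1],
)

```text
time: 3.08
eef_pos: [0.5613, 0.1484, 0.2507]
ee_rot: [-3.138, 0.001, 1.491]
force: [-1.8, 1.5, -14.0]
width: 0.0106
gripper_force: 49.8
```

Emit:
play_rows(
  steps=[0,0,0.18,0,0,0,1,0,0,0.18,0,0,0,1,0,0,0.18,0,0,0,1,0,0,0.18,0,0,0,1,0,0,0.18,0,0,0,1,0,0,0.18,0,0,0,1,0,0,0.18,0,0,0,1,0,0,0.18,0,0,0,1],
)

```text
time: 4.08
eef_pos: [0.5639, 0.1456, 0.2515]
ee_rot: [3.137, -0.003, 0.044]
force: [1.2, -4.4, -14.0]
width: 0.0107
gripper_force: 49.8
```

Emit:
play_rows(
  steps=[0,0,0.09,0,0,0,1,0,0,0,0,0,0,1],
)

```text
time: 4.32
eef_pos: [0.5638, 0.1455, 0.2515]
ee_rot: [3.137, -0.003, -0.04]
force: [1.8, -5.1, -15.3]
width: 0.0101
gripper_force: 49.8
```

Emit:
play_rows(
  steps=[0,0,0,0,0,0.004,1,0,0,0,0,0,0.004,1,0,0,0,0,0,0,1,0,0,0,0,0,0,1],
)

```text
time: 4.82
eef_pos: [0.564, 0.1456, 0.2447]
ee_rot: [3.138, -0.004, -0.039]
force: [1.5, -5.7, -9.6]
width: 0.011
gripper_force: 49.8
```

Emit:
play_rows(
  steps=[0,0,0,0,0,0.002,1,0,0,0,0,0,0,1,0,0,0,0,0,0,0.2,0,0,0,0,0,0,-0.2,0,0,0,0,0,0,-0.2,0,0,0,0,0,-0.03,-0.2,0,0,0,0,0,-0.04,-0.2,0,0,0,0,0,0,-0.2],
)

```text
time: 5.82
eef_pos: [0.5649, 0.1494, 0.3158]
ee_rot: [-3.138, -0.009, -0.038]
force: [0.1, -0.0, 1.1]
width: 0.0557
gripper_force: 0.0
```

```bash
python3 - <<'E'
from h import *
s=status.read_state();print(s['time'],s['eef_pos'],s['ee_rot'],s['width'])
m,im=grab("wrist","wrist2")
print({k:proj(m,rk(*v)).round() for k,v in dict(t=(-110,167,250),t0=(-110,167,234),t1=(-83,167,250),t2=(-137,167,250)).items()})
E
```

```text
5.825 [0.56490248 0.14939808 0.31583722] [-3.13810084 -0.00922689 -0.03788261] 0.05568812576665869
{'t': array([285., 233.]), 't0': array([285., 226.]), 't1': array([286., 196.]), 't2': array([283., 268.])}
```

View pics/wrist2.png

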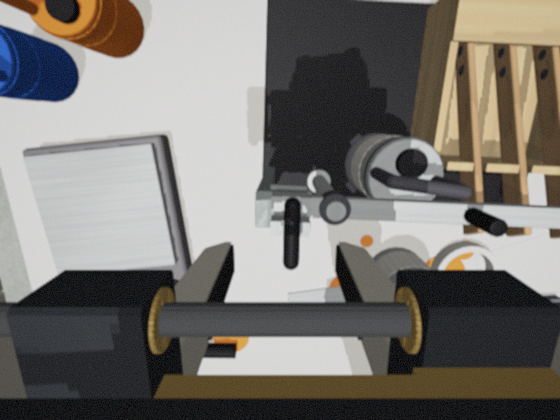

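The pin is parked: the crossbar is now along rack x, centre (291,234), and it stays up. Pan corners are at (27,152) and (153,139), the peg's top is at about (480,215), and three paddles are visible.

```bash
sed -i 's/RO=np.array.*/RO=np.array([.658,-.028,0]);YAW=-.08/' h.py; python3 - <<'E'
from h import *
np.set_printoptions(precision=4,suppress=True)
m=imaging.camera_model("wrist")
print("tee",onz(m,291,234,.256),rk(-110,167,234))
print("pan",[onz(m,*p,.045) for p in((27,152),(153,139),(172,250))])
print("pegtop",onz(m,474,213,.213),onz(m,497,229,.170),rk(-110,-5,213))
print({k:proj(m,rk(*v)).round() for k,v in dict(peg=(-110,-5,213),pegb=(-110,-5,170),piv=(-110,125,170),can=(-80,55,204)).items()})
print("handle",onz(m,425,187,.212))
ms=imaging.camera_model("scene");md=imaging.camera_model("side")
im=cv2.imread("pics/scene0.png");
g=cv2.cvtColor(im,cv2.COLOR_BGR2HSV)
for n,mm,box in(("scene",ms,(350,235,450,325)),("side",md,(170,130,280,215)),("scene",ms,(85,175,225,280)),("side",md,(290,290,500,420))):
    im=cv2.imread(f"pics/{n}0.png");x0,y0,x1,y1=box;c=im[y0:y1,x0:x1].max(2)
    k,l,st,ce=cv2.connectedComponentsWithStats(((c<215)&(c>120)).astype(np.uint8))
    i=1+np.argmax(st[1:,4]);q=np.argwhere(l==i)[:,::-1]+[x0,y0]
    z=.045 if box[0] in(350,170) else .02
    r=cv2.minAreaRect((np.array([onz(mm,*p,z)[:2] for p in q])*1000).astype(np.float32));print(n,z,st[i],r)
E
```

```text
tee [0.5611 0.1447 0.256 ] [0.5617 0.1473 0.234 ]
pan [array([0.6103, 0.4774, 0.045 ]), array([0.6205, 0.3138, 0.045 ]), array([0.4698, 0.3088, 0.045 ])]
pegtop [ 0.5585 -0.0033  0.213 ] [ 0.5288 -0.0524  0.17  ] [ 0.548  -0.0242  0.213 ]
{'peg': array([498., 225.]), 'pegb': array([469., 211.]), 'piv': array([331., 205.]), 'can': array([426., 183.])}
handle [0.5811 0.0372 0.212 ]
scene 0.045 [  11    4   80   86 4884] ((531.764892578125, 394.89410400390625), (265.95233154296875, 191.43453979492188), 3.2503228187561035)
side 0.045 [   0    0  109   85 4339] ((518.2368774414062, 413.0301818847656), (458.93505859375, 336.84454345703125), 67.44071960449219)
scene 0.02 [   5    9  135   96 6326] ((537.8038330078125, -302.7674560546875), (403.02032470703125, 418.73443603515625), 9.649478912353516)
side 0.02 [   12     6   198   124 13741] ((543.1712646484375, -425.31317138671875), (301.2225341796875, 387.86273193359375), 89.33833312988281)
```

Tray and scale can be refined later. Next I'll grip the peg.

Emit:
play_rows(
  steps=[0,0,0,-0.004,0.058,0,-0.3,0,0,0,-0.003,0.058,0,-0.3,0,0,0,-0.003,0.0575,0.0,-0.3,0,0,0,0,0,0.04,-0.3,0,0,0,0,0,0.0,-0.3,0,0,0,0,0,0.0,-0.3],
)

```text
time: 6.62
eef_pos: [0.5462, -0.0231, 0.2719]
ee_rot: [-3.141, -0.0, -0.037]
force: [0.5, 0.1, -0.1]
width: 0.0602
gripper_force: 0.0
```

```bash
python3 - <<'E'
from h import *
s=status.read_state();print(s['time'],s['eef_pos'],s['ee_rot'],s['width'])
m,im=grab("wrist","wrist3")
print({k:proj(m,rk(*v)).round() for k,v in dict(peg=(-110,-5,213),fw=(-73,4,128),s1=(-81,-30,128),s2=(-81,-78,128),s3=(-81,-126,128)).items()})
E
```

```text
6.625 [ 0.54616521 -0.0231018   0.27189489] [-3.14101431e+00 -7.55880458e-05 -3.68093511e-02] 0.060184442284209515
{'peg': array([285., 227.]), 'fw': array([277., 158.]), 's1': array([314., 169.]), 's2': array([367., 171.]), 's3': array([419., 173.])}
```

View pics/wrist3.png

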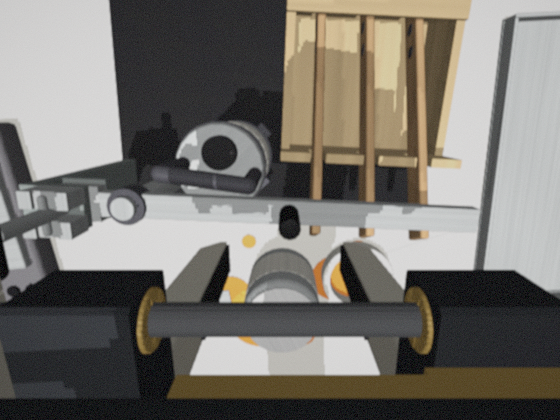

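All three paddles are present, with front ends near (315,235), (368,235) and (418,238). The peg's top is at (290,228), centred between the fingers.

Emit:
play_rows(
  steps=[0,0,0,0.001,0.0015,0.04,-0.3,0,0,0,0,0,0.038,-0.3,0,0,0,0,0,0,1,0,0,0,0,0,0,1,0,0,0,0,0,0,1,0,0,0,0,0,0,1,0,0,0,0,0,0,1,0,0,0,0,0,0,1],
  squeeze=15,
)

```text
time: 7.68
eef_pos: [0.5469, -0.0264, 0.1943]
ee_rot: [3.141, -0.001, -0.039]
force: [0.6, 0.2, 3.3]
width: 0.0158
gripper_force: 15.0
```

```bash
python3 - <<'E'
from h import *
# bar path in tool axes
y=status.read_state()['ee_rot'][2]; print(status.read_state()['eef_pos'])
pts=[rk(-110-130*np.sin(t),125-130*np.cos(t),0) for t in np.linspace(0,1.52,11)]
tot=np.zeros(2)
for a,b in zip(pts,pts[1:]):
    d=(b-a)[:2];print(round(d@[np.cos(y),np.sin(y)],4),round(d@[np.sin(y),-np.cos(y)],4))
print(pts[-1])
E
```

```text
[ 0.54694392 -0.02641241  0.19432551]
-0.0196 -0.0023
-0.019 -0.0052
-0.018 -0.0081
-0.0166 -0.0107
-0.0148 -0.0131
-0.0126 -0.0152
-0.0102 -0.0169
-0.0075 -0.0183
-0.0047 -0.0192
-0.0017 -0.0197
[0.42839658 0.10918677 0.        ]
```

Emit:
play_rows(
  steps=[0,0,0,-0.0196,-0.0023,0,1,0,0,0,-0.019,-0.0052,0,1,0,0,0,-0.018,-0.0081,0,1,0,0,0,-0.0166,-0.0107,0,1,0,0,0,-0.0148,-0.0131,0,1,0,0,0,-0.0126,-0.0152,0,1,0,0,0,-0.0102,-0.0169,0,1,0,0,0,-0.0075,-0.0183,0,1],
)

```text
time: 8.68
eef_pos: [0.4275, 0.0649, 0.1936]
ee_rot: [3.138, 0.009, -0.044]
force: [-7.2, -6.2, 6.9]
width: 0.0154
gripper_force: 15.0
```

Emit:
play_rows(
  steps=[0,0,0,0.003,-0.015,0,1,0,0,0,0.001,-0.016,0,1,0,0,0,0,0,0,1],
)

```text
time: 9.05
eef_pos: [0.4273, 0.1002, 0.192]
ee_rot: [3.141, 0.023, -0.037]
force: [-14.5, 0.9, 9.0]
width: 0.0157
gripper_force: 15.0
```

Emit:
play_rows(
  steps=[0,0,0,0,0,0,-0.3,0,0,0,0,0,0,-0.3,0,0,0,0,0,-0.04,-0.3,0,0,0,0,0,-0.05,-0.3,0,0,0,0.03,-0.03,-0.02,-0.3,0,0,0,0.03,-0.01,0,-0.3,0,0,0,0,0,0,-0.3],
)

```text
time: 9.93
eef_pos: [0.5004, 0.1375, 0.3035]
ee_rot: [3.141, -0.002, -0.039]
force: [-0.6, 0.1, -0.0]
width: 0.0606
gripper_force: 0.0
```

```bash
python3 - <<'E'
from h import *
s=status.read_state();print(s['time'],s['eef_pos'],s['ee_rot'],s['width'],s['force'])
grab("side","side4")
m,im=grab("wrist","wrist4")
print({k:proj(m,rk(*v)).round() for k,v in dict(peg=(-240,120,213),tee=(-110,167,250),can=(-80,55,210)).items()})
a=cv2.imread("pics/side4.png")[100:340,200:440];b=cv2.imread("pics/wrist4.png")
cv2.imwrite("pics/c4.png",np.hstack([cv2.resize(a,(400,400)),cv2.resize(b,(400,300),interpolation=3).copy() if 0 else cv2.copyMakeBorder(cv2.resize(b,(400,300)),0,100,0,0,0)]))
E
```

```text
9.925 [0.50044489 0.13745099 0.30349376] [ 3.14114278e+00 -1.63012458e-03 -3.86697417e-02] 0.06060124593679609 [-0.60722698  0.12367097 -0.02298954]
{'peg': array([318., 297.]), 'tee': array([262., 137.]), 'can': array([424.,  98.])}
```

View pics/c4.png

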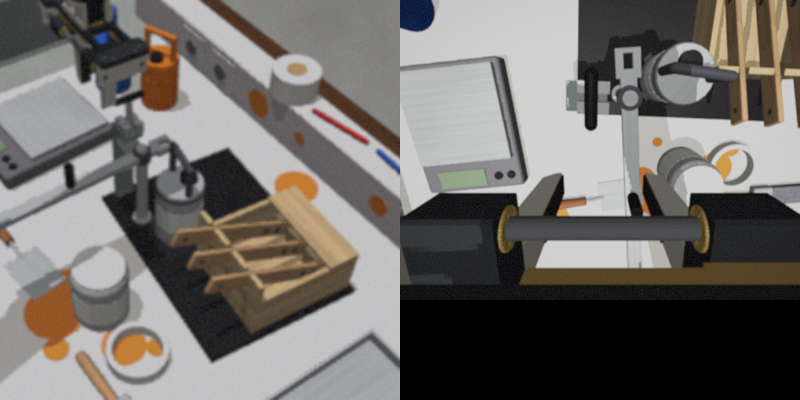

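Bar swung about 1.5 rad clear, pin still up. Next, above the canister.

Emit:
play_rows(
  steps=[0,0,-0.1,0.043,0.05,0,-0.5,0,0,-0.18,0.038,0.055,0.0,-0.5,0,0,-0.18,0,0,0,-0.5,0,0,-0.18,0,0,0,-0.5,0,0,-0.18,0,0,0,-0.5,0,0,-0.18,0,0,0,-0.5,0,0,-0.18,0,0,0,-0.5,0,0,-0.18,0,0,0,-0.5],
)

```text
time: 11.02
eef_pos: [0.5749, 0.038, 0.3036]
ee_rot: [-3.141, 0.001, 1.326]
force: [-0.3, 0.5, 0.3]
width: 0.0698
gripper_force: 0.0
```

Emit:
play_rows(
  steps=[0,0,-0.117,0,0,0,-0.5,0,0,0,0,0,0,-0.5],
)

```text
time: 11.28
eef_pos: [0.5751, 0.038, 0.3036]
ee_rot: [-3.141, 0.0, 1.435]
force: [-0.1, -0.9, -0.3]
width: 0.0698
gripper_force: 0.0
```

```bash
python3 - <<'E'
from h import *
s=status.read_state();print(s['time'],s['eef_pos'],s['ee_rot'],s['width'],s['force'])
m,im=grab("wrist","wrist5")
print(proj(m,rk(-80,55,210)))
c=im[120:300,200:380].max(2)
k,l,st,ce=cv2.connectedComponentsWithStats((c<60).astype(np.uint8))
for i in range(1,k):
    if st[i,4]>150:print(st[i]+[200,120,0,0,0],ce[i]+[200,120], cv2.minAreaRect(np.argwhere(l==i)[:,::-1].astype(np.float32)))
E
```

```text
11.275 [0.57511346 0.03799284 0.30364663] [-3.14071665e+00  2.93366851e-04  1.43546794e+00] 0.06975519211305489 [-0.08652686 -0.93242414 -0.31731584]
[295.5052373  220.32824042]
[307 120  27  28 279] [324.80645161 133.43369176] ((119.06757354736328, 12.905405044555664), (24.824247360229492, 27.783428192138672), 80.53767395019531)
[ 302  120   78   93 3143] [355.66306077 175.93000318] ((140.5, 46.0), (92.0, 77.0), 90.0)
[300 194  22  28 497] [309.81086519 207.76861167] ((110.5, 87.5), (27.0, 21.0), 90.0)
[ 244  207   48   64 1625] [263.42707692 243.61353846] ((68.66082000732422, 118.53814697265625), (61.164119720458984, 47.31478500366211), 87.39744567871094)
[200 246  21  54 642] [210.03426791 275.15264798] ((11.300000190734863, 153.40000915527344), (16.099689483642578, 55.90169906616211), 26.56505012512207)
[348 246  32  54 798] [360.97493734 277.75062657] ((158.6999969482422, 155.40000915527344), (60.37383270263672, 17.88854217529297), 63.43495178222656)
[251 279  49  21 682] [277.67595308 291.10997067] ((76.1556167602539, 172.45851135253906), (16.168331146240234, 50.050968170166016), 75.0685806274414)
```

View pics/wrist5.png

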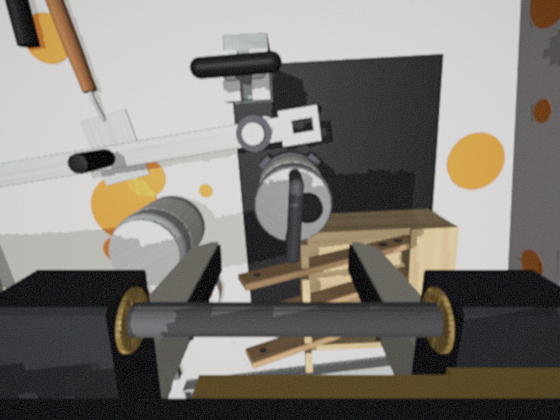

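The canister's handle runs from (296,178) to (293,258), centre (294,218). Fine-align, descend and grip.

Emit:
play_rows(
  steps=[0,0,0.03,-0.003,0.0074,0.0,-0.5,0,0,0,0,0,0.05,-0.5,0,0,0,0,0,0.05,-0.5,0,0,0,0,0,0.004,-0.5,0,0,0,0,0,0,1,0,0,0,0,0,0,1,0,0,0,0,0,0,1,0,0,0,0,0,0,1],
  squeeze=45,
)

```text
time: 12.32
eef_pos: [0.5835, 0.0348, 0.2006]
ee_rot: [3.14, -0.0, 1.408]
force: [0.0, -0.6, -0.3]
width: 0.0342
gripper_force: 0.0
```

Emit:
play_rows(
  steps=[0,0,0,0,0,0,1,0,0,0,0,0,0,1],
)

```text
time: 12.58
eef_pos: [0.583, 0.0348, 0.1997]
ee_rot: [3.142, -0.0, 1.408]
force: [-0.0, 0.3, -0.3]
width: 0.0146
gripper_force: 0.0
```

Emit:
play_rows(
  steps=[0,0,0,0,0,0,1,0,0,0,0,0,0,1,0,0,0,0,0,-0.01,1,0,0,0,0,0,-0.02,1,0,0,0,0,0,-0.03,1,0,0,0,0,0,-0.03,1,0,0,0,0,0,-0.03,1,0,0,0,0,0,-0.03,1],
)

```text
time: 13.58
eef_pos: [0.5825, 0.0348, 0.3502]
ee_rot: [-3.14, 0.0, 1.408]
force: [0.6, -0.2, -3.2]
width: 0.0107
gripper_force: 45.0
```

Emit:
play_rows(
  steps=[0,0,0,0.006,0.037,0,1,0,0,0,0.006,0.037,0,1,0,0,0,0.044,-0.0073,0,1,0,0,0,0.044,-0.0073,0,1,0,0,0,0.044,-0.0073,0,1,0,0,0,0.044,-0.0073,0,1,0,0,0,0.044,-0.0073,0,1,0,0,0,0,0,0,1],
)

```text
time: 14.58
eef_pos: [0.6552, 0.2653, 0.3478]
ee_rot: [-3.136, -0.005, 1.418]
force: [-1.2, 0.7, -3.4]
width: 0.0105
gripper_force: 45.0
```

```bash
python3 - <<'E'
from h import *
s=status.read_state();print(s['time'],s['eef_pos'],s['ee_rot'],s['width'],s['force'])
m,im=grab("wrist","wrist6")
print(proj(m,[.5315,.3945,.045]))
E
```

```text
14.575 [0.65518514 0.26525552 0.34780842] [-3.13602386 -0.00505566  1.41764129] 0.010510779330807112 [-1.17005505  0.7354764  -3.35480958]
[178.77001183  92.99228791]
```

View pics/wrist6.png

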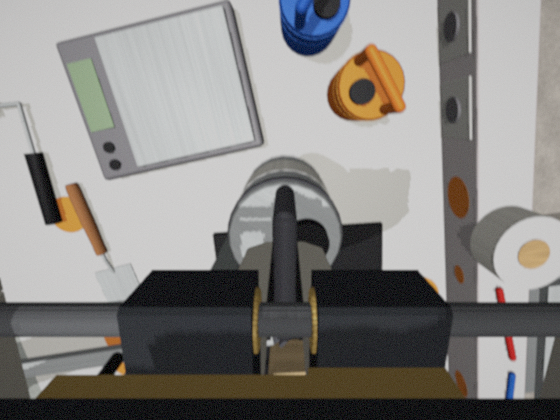

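Pan corners here are (95,38), (228,6), (258,138) and (133,167); the canister hangs upright.

```bash
python3 - <<'E'
from h import *
m=imaging.camera_model("wrist");np.set_printoptions(precision=4,suppress=True)
P=np.array([onz(m,*p,.045)[:2] for p in((95,38),(228,6),(258,138),(133,167))]);print(P,P.mean(0))
s=status.read_state();y=s['ee_rot'][2];d=P.mean(0)-s['eef_pos'][:2]
print(d@[np.cos(y),np.sin(y)],d@[np.sin(y),-np.cos(y)])
E
```

```text
[[0.4444 0.4701]
 [0.6184 0.4789]
 [0.6268 0.3156]
 [0.4468 0.3038]] [0.5341 0.3921]
0.11029225745216804 -0.14117689717144086
```

Emit:
play_rows(
  steps=[0,0,0,0.037,-0.047,0,1,0,0,0,0.037,-0.047,0,1,0,0,0,0.036,-0.046,0,1,0,0,0,0,0,0.05,1,0,0,0,0,0,0.05,1,0,0,0,0,0,0.03,1,0,0,0,0,0,0.0,1],
)

```text
time: 15.5
eef_pos: [0.5363, 0.3859, 0.2166]
ee_rot: [-3.137, 0.007, 1.406]
force: [0.3, -0.3, -3.9]
width: 0.011
gripper_force: 45.0
```

Emit:
play_rows(
  steps=[0,0,0,0.004,0,0.008,1,0,0,0,0,0,0.004,1,0,0,0,0,0,0.001,1,0,0,0,0,0,0,1],
)

```text
time: 16.0
eef_pos: [0.5382, 0.3928, 0.2072]
ee_rot: [3.141, -0.001, 1.408]
force: [-0.0, 0.2, -4.1]
width: 0.011
gripper_force: 45.0
```

Emit:
play_rows(
  steps=[0,0,0,0,0,0.002,1,0,0,0,0,0,0.001,1,0,0,0,0,0,0,1],
)

```text
time: 16.38
eef_pos: [0.5396, 0.3934, 0.2057]
ee_rot: [3.138, -0.003, 1.408]
force: [1.6, -0.0, 4.7]
width: 0.0108
gripper_force: 45.0
```

Emit:
play_rows(
  steps=[0,0,0,0,0,0,0.5,0,0,0,0,0,0,-0.1,0,0,0,0,0,0,-0.1,0,0,0,0,0,-0.04,-0.1,0,0,0,0,0,-0.05,-0.1,0,0,0,0,0,-0.03,-0.1,0,0,0,-0.05,0.03,0,-0.1,0,0,0,-0.05,0.03,0,-0.1],
)

```text
time: 17.38
eef_pos: [0.5809, 0.2839, 0.3236]
ee_rot: [-3.141, 0.0, 1.41]
force: [0.4, -0.5, -0.6]
width: 0.0512
gripper_force: 0.0
```

```bash
python3 - <<'E'
from h import *
s=status.read_state();print(s['time'],s['eef_pos'],s['ee_rot'],s['width'],s['force'])
m,im=grab("wrist","wrist7");m2,im2=grab("scene","scene7");grab("side","side7")
a=im2[cv2.UMat(0).get().shape[0]*0+190:400,340:480] if 0 else im2[190:390,90:470]
cv2.imwrite("pics/c7.png",cv2.resize(a,(780,410),interpolation=2)[:,:,::-1])
E
```

```text
17.375 [0.58085622 0.28391483 0.32358646] [-3.14130203e+00  5.19489875e-05  1.41038183e+00] 0.05124463269092111 [ 0.39216904 -0.49345694 -0.55921852]
```

View pics/c7.png

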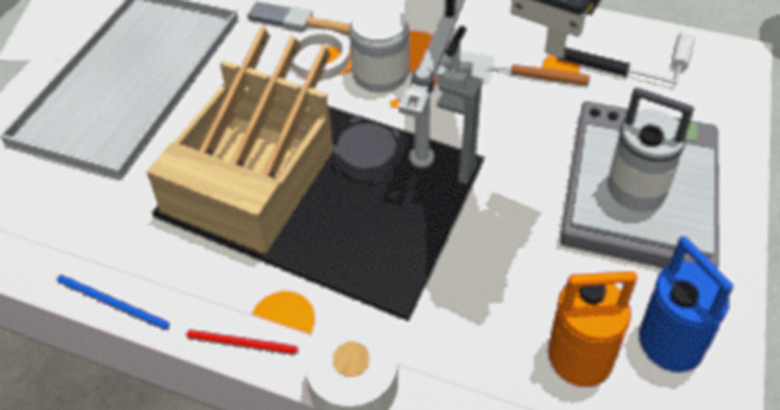

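Canister stands upright on the pan and all three paddles are still in the bin. Now turn toward the paddles and look closely.

Emit:
play_rows(
  steps=[0,0,0.186,0,0,0,0.35,0,0,0.186,0,0,0,0.35,0,0,0.186,0,0,0,0.35,0,0,0.186,0,0,0,0.35,0,0,0.186,0,0,0,0.35,0,0,0.186,0,0,0,0.35,0,0,0.186,0,0,0,0.35,0,0,0.186,0,0,0,0.35],
)

```text
time: 18.52
eef_pos: [0.5798, 0.2864, 0.3229]
ee_rot: [-3.141, 0.002, -0.084]
force: [-0.1, 1.0, 0.3]
width: 0.0299
gripper_force: 0.0
```

Emit:
play_rows(
  steps=[0,0,0,-0.004,0.055,0,0.35,0,0,0,-0.004,0.055,0,0.35,0,0,0,-0.004,0.055,0,0.35,0,0,0,-0.004,0.055,0,0.35,0,0,0,-0.004,0.055,0,0.35,0,0,0,0,0.055,0,0.35,0,0,0,0,0.055,0,0.35,0,0,0,0,0,0,0.35],
)

```text
time: 19.52
eef_pos: [0.529, -0.1023, 0.3239]
ee_rot: [3.139, 0.0, -0.089]
force: [0.2, 0.2, -0.2]
width: 0.0302
gripper_force: 0.0
```

```bash
python3 - <<'E'
from h import *
np.set_printoptions(precision=4,suppress=True)
s=status.read_state();print(s['time'],s['eef_pos'],s['ee_rot'],s['width'],s['force'])
m,im=grab("wrist","wrist8");np.save("m8.npy",m,allow_pickle=True)
print({k:proj(m,rk(*v)).round() for k,v in dict(p1=(-125,-126,155),p2=(-125,-78,155),p3=(-125,-30,155),s1=(-73,-126,128)).items()})
ms=imaging.camera_model("scene");md=imaging.camera_model("side")
print("tray",[onz(ms,*p,.025)[:2] for p in((207,197),(92.4,256),(149.4,275.4),(163,188))])
print("tray side",[onz(md,*p,.025)[:2] for p in((310,377),(423,302),(485,358))])
print("tin",onz(md,260,255,.11))
E
```

```text
19.525 [ 0.529  -0.1023  0.3239] [ 3.1395  0.0002 -0.0886] 0.03015734609690034 [ 0.2252  0.2252 -0.1553]
{'p1': array([325., 197.]), 'p2': array([277., 197.]), 'p3': array([230., 197.]), 's1': array([323., 142.])}
tray [array([ 0.3751, -0.2721]), array([ 0.7233, -0.4703]), array([ 0.7302, -0.2695]), array([ 0.3808, -0.4424])]
tray side [array([ 0.3656, -0.2948]), array([ 0.7114, -0.2918]), array([ 0.7237, -0.4734])]
tin [ 0.4146 -0.003   0.11  ]
```

View pics/wrist8.png

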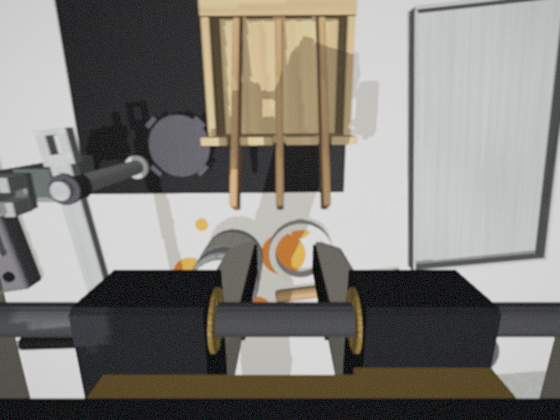

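Paddle ends appear at (236,207), (280,207) and (326,206). The tray's near corners are at (413,268) and (541,258).

```bash
python3 - <<'E'
from h import *
np.set_printoptions(precision=4,suppress=True)
m=np.load("m8.npy",allow_pickle=True).item()
for n,p in(("p3",(236,206)),("p2",(280,206)),("p1",(326,205))):
    w=onz(m,*p,.153)[:2]; c,s_=np.cos(YAW),np.sin(YAW); d=w-RO[:2]; print(n,w,"rack",c*d[0]+s_*d[1],-s_*d[0]+c*d[1])
for n,p in(("w3",(236,143)),("w2",(280,143)),("w1",(323,143))): print(n,onz(m,*p,.12)[:2])
print("tray",[onz(m,*p,.025)[:2] for p in((412,269),(541,259),(411,10))])
E
```

```text
p3 [ 0.521  -0.0526] rack -0.13462445339656565 -0.035427034917747305
p2 [ 0.517  -0.0974] rack -0.13500478754805864 -0.08046680195017872
p1 [ 0.5139 -0.1444] rack -0.1343446160624879 -0.12755615019037422
w3 [ 0.5821 -0.0557]
w2 [ 0.578  -0.1026]
w1 [ 0.5739 -0.1486]
tray [array([ 0.3683, -0.2826]), array([ 0.3675, -0.4752]), array([ 0.7179, -0.2764])]
```

Emit:
play_rows(
  steps=[0,-0.14,0,0,0,0,0.35,0,-0.14,0,0,0,0,0.35,0,-0.139,0,0,0,0,0.35,0,0,0,0.046,0.0215,0,0.35,0,0,0,0.046,0.0215,0,0.35,0,0,0,0,0,0.05,0.35,0,0,0,0,0,0.05,0.35,0,0,0,0,0,0,0.35],
)

```text
time: 20.58
eef_pos: [0.5673, -0.1397, 0.1912]
ee_rot: [-3.136, 0.43, -0.075]
force: [0.4, -0.0, 0.4]
width: 0.0304
gripper_force: 0.0
```

```bash
cat >> h.py <<'E'
def rel(target): # world TCP target -> tool-frame shift
    s=status.read_state();R=Ro.from_euler("xyz",s['ee_rot']);return R.inv().apply(np.array(target)-s['eef_pos']).round(4)
E
python3 - <<'E'
from h import *
np.set_printoptions(precision=4,suppress=True)
s=status.read_state();print(s['time'],s['eef_pos'],s['ee_rot'],s['width'],s['force'])
m,im=grab("wrist","wrist9");np.save("m9.npy",m,allow_pickle=True)
print(rel([.5375,-.1463,.1255]),"end proj",proj(m,[.5139,-.1444,.153]),"grasp",proj(m,[.5395,-.1465,.13]))
print(Ro.from_euler("xyz",s['ee_rot']).as_matrix())
E
```

```text
20.575 [ 0.5673 -0.1397  0.1912] [-3.1363  0.4302 -0.0754] 0.030405310238345716 [ 0.4299 -0.0039  0.4258]
[-0.0014  0.008   0.0758] end proj [296.7336 274.901 ] grasp [297.0085 225.65  ]
[[ 0.9063 -0.0775 -0.4154]
 [-0.0684 -0.997   0.0367]
 [-0.417  -0.0048 -0.9089]]
```

View pics/wrist9.png

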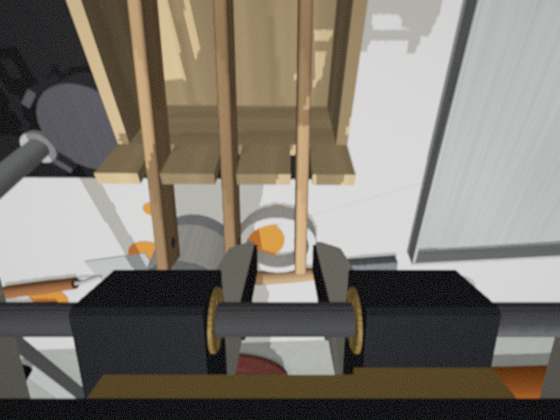

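Paddle 1's end is at (300,275), as predicted. Descend, grip, then draw.

Emit:
play_rows(
  steps=[0,0,0,-0.001,0.0085,0,0.35,0,0,0,0,0,0.038,0.35,0,0,0,0,0,0.037,0.35,0,0,0,0,0,0,0.35,0,0,0,0,0,0,1,0,0,0,0,0,0,1,0,0,0,0,0,0,1,0,0,0,0,0,0,1],
  squeeze=45,
)

```text
time: 21.62
eef_pos: [0.5392, -0.1504, 0.1277]
ee_rot: [3.141, 0.416, -0.08]
force: [1.8, -0.4, 3.4]
width: 0.0077
gripper_force: 45.0
```

Emit:
play_rows(
  steps=[0,0,0,-0.02,0,0,1,0,0,0,-0.03,0,0,1,0,0,0,-0.03,0,0,1,0,0,0,0,0,0,1],
)

```text
time: 22.12
eef_pos: [0.4645, -0.1444, 0.1608]
ee_rot: [-3.141, 0.418, -0.081]
force: [-0.5, 0.4, 4.5]
width: 0.0078
gripper_force: 45.0
```

Emit:
play_rows(
  steps=[0,0,0,-0.0163,0,-0.0365,1,0,0,0,-0.0163,0,-0.0365,1,0,0,0,-0.0163,0,-0.0365,1,0,0.14,0,0,0,0,1,0,0.14,0,0,0,0,1,0,0.14,0,0,0,0,1,0,0,-0.095,0,0,0,1,0,0,0,0,0,0,1],
)

```text
time: 23.12
eef_pos: [0.4654, -0.1439, 0.2789]
ee_rot: [-3.141, -0.0, 0.014]
force: [-0.7, 0.0, 0.0]
width: 0.0077
gripper_force: 45.0
```

```bash
python3 - <<'E'
from h import *
np.set_printoptions(precision=4,suppress=True)
s=status.read_state();print(s['time'],s['eef_pos'],s['ee_rot'],s['width'],s['force'])
print(rel([.455,-.425,.12]))
ms=imaging.camera_model("scene");print("beaker",onz(ms,203,175,.04),onz(ms,203,158,.08))
m,im=grab("wrist","wrist10");np.save("m10.npy",m,allow_pickle=True)
E
```

```text
23.125 [ 0.4654 -0.1439  0.2789] [-3.1413 -0.0003  0.0142] 0.007702332142606076 [-0.6748  0.0056  0.0495]
[-0.0144  0.2809  0.1588]
beaker [ 0.2858 -0.3319  0.04  ] [ 0.2407 -0.3491  0.08  ]
```

View pics/wrist10.png

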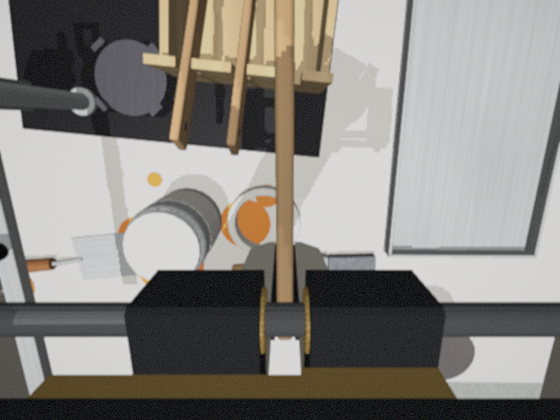

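The paddle is held straight along the tool, and the tray's near corners at (390,252) and (530,252) agree. Carry to the tray.

Emit:
play_rows(
  steps=[0,0,0,-0.003,0.056,0,1,0,0,0,-0.003,0.056,0,1,0,0,0,-0.003,0.056,0,1,0,0,0,-0.003,0.056,0,1,0,0,0,-0.002,0.057,0,1,0,0,0,0,0,0.06,1,0,0,0,0,0,0.06,1,0,0,0,0,0,0.04,1],
)

```text
time: 24.18
eef_pos: [0.4551, -0.4244, 0.115]
ee_rot: [-3.138, 0.003, 0.014]
force: [0.3, 0.5, 0.5]
width: 0.0077
gripper_force: 45.0
```

```bash
python3 - <<'E'
from h import *
np.set_printoptions(precision=4,suppress=True)
s=status.read_state();print(s['time'],s['eef_pos'],s['ee_rot'],s['width'],s['force'])
print(rel([.455,-.425,.034]))
m=np.load("m10.npy",allow_pickle=True).item();print([onz(m,*p,.025)[:2] for p in((390,253),(531,253),(405,20))])
E
```

```text
24.175 [ 0.4551 -0.4244  0.115 ] [-3.1384  0.0027  0.014 ] 0.007675861302741188 [0.342  0.4892 0.4867]
[0.0001 0.0009 0.081 ]
[array([ 0.3685, -0.2871]), array([ 0.3713, -0.476 ]), array([ 0.6478, -0.276 ])]
```

Emit:
play_rows(
  steps=[0,0,0,0,0,0.035,1,0,0,0,0,0,0.03,1,0.175,0,0,0,0,0,1,0.175,0,0,0,0,0,1,0,0,0,0,0.003,0.009,1,0,0,0,0,0.002,0.006,1,0,0,0,0,0,0,1],
)

```text
time: 25.05
eef_pos: [0.4564, -0.4223, 0.0377]
ee_rot: [-2.79, -0.0, 0.018]
force: [0.9, 0.4, -1.1]
width: 0.0074
gripper_force: 45.0
```

Emit:
play_rows(
  steps=[0,0,0,0,0.0024,0.0066,1,0,0,0,0,0,0,1,0,0,0,0,0,0,0.6,0,0,0,0,0,0,0.6,0,0,0,0,0,-0.03,0.6,0,0,0,0,0,-0.04,0.6,-0.175,0,0,0,0,-0.04,0.6,-0.175,0,0,0,0,-0.04,0.35],
)

```text
time: 26.05
eef_pos: [0.4556, -0.4717, 0.1759]
ee_rot: [3.135, -0.003, 0.013]
force: [-0.0, -0.1, 0.6]
width: 0.0244
gripper_force: 0.0
```

```bash
python3 - <<'E'
from h import *
np.set_printoptions(precision=4,suppress=True)
s=status.read_state();print(s['time'],s['eef_pos'],s['ee_rot'],s['width'],s['force'])
m,im=grab("wrist","wrist11");
m,im2=grab("scene","scene11");hv=cv2.cvtColor(im2,cv2.COLOR_RGB2HSV)
k=cv2.inRange(hv,(5,60,60),(25,255,255));k[:,:90]=0;k[:180]=0;k[290:]=0;k[:,225:]=0
n,l,st,ce=cv2.connectedComponentsWithStats(k)
for i in range(1,n):
    if st[i,4]>60:
        r=cv2.minAreaRect((np.array([onz(m,*p,.008)[:2] for p in np.argwhere(l==i)[:,::-1]])*1000).astype(np.float32));print(st[i],r)
cv2.imwrite("pics/c11.png",np.hstack([cv2.resize(im,(400,300)),cv2.resize(im2[150:330,70:310],(400,300))])[:,:,::-1])
E
```

```text
26.05 [ 0.4556 -0.4717  0.1759] [ 3.1348 -0.0026  0.0127] 0.02439548207159875 [-0.0344 -0.074   0.5903]
[109 199  54  55 551] ((552.782470703125, -435.2236328125), (33.073368072509766, 261.5928649902344), 89.82713317871094)
[ 162  219   63   71 3058] ((599.9844970703125, -201.01332092285156), (291.040771484375, 177.37745666503906), 25.495283126831055)
```

Paddle 1 lies flat in the tray, measured 33 x 261 mm at (0.553,-0.435). On to paddle 2.

Emit:
play_rows(
  steps=[0,0,0.093,0,0,-0.05,0.35,0,0,0,0,0,-0.06,0.35,0,0,0,0,-0.06,0,0.35,0,0,0,0,-0.06,0,0.35,0,-0.14,0,0.02,-0.06,0,0.35,0,-0.14,0,0,-0.06,0,0.35,0,-0.139,0,0,-0.06,0,0.35,0,0,0,0,-0.05,0,0.35],
)

```text
time: 27.15
eef_pos: [0.5041, -0.1192, 0.2815]
ee_rot: [-3.139, 0.423, -0.073]
force: [0.2, -0.3, 0.1]
width: 0.0305
gripper_force: 0.0
```

```bash
cat >> h.py <<'E'
n_=np.array([-.4054,.0325,-.9135]) # tilted tool z
G={2:np.array([.5423,-.1020,.1270]),3:np.array([.5463,-.0572,.1270])}
E
python3 - <<'E'
from h import *
np.set_printoptions(precision=4,suppress=True)
s=status.read_state();print(s['time'],s['eef_pos'],s['ee_rot'])
print(rel(G[2]-.075*n_))
E
```

```text
27.15 [ 0.5041 -0.1192  0.2815] [-3.1395  0.4234 -0.0735]
[ 0.0967 -0.0197  0.0508]
```

Emit:
play_rows(
  steps=[0,0,0,0.049,-0.01,0,0.35,0,0,0,0.048,-0.01,0,0.35,0,0,0,0,0,0.05,0.35,0,0,0,0,0,0,0.35],
)

```text
time: 27.65
eef_pos: [0.5687, -0.1075, 0.1952]
ee_rot: [-3.139, 0.431, -0.079]
force: [-0.1, -0.5, 1.0]
width: 0.0304
gripper_force: 0.0
```

```bash
python3 - <<'E'
from h import *
np.set_printoptions(precision=4,suppress=True)
s=status.read_state();print(s['time'],s['eef_pos'],s['ee_rot'],s['width'])
m,im=grab("wrist","wrist12")
hv=cv2.cvtColor(im,cv2.COLOR_RGB2HSV);k=cv2.inRange(hv,(5,60,50),(25,210,255))
for v in(225,240,255,265,272):
    u=np.flatnonzero(k[v]);g=np.split(u,np.flatnonzero(np.diff(u)>2)+1);print(v,[(a[0],a[-1]) for a in g if len(a)>4])
print(rel(G[2]),"end",proj(m,[.517,-.0974,.153]),"grasp",proj(m,G[2]))
cv2.imwrite("pics/c12.png",im[:,:,::-1])
E
```

```text
27.65 [ 0.5687 -0.1075  0.1952] [-3.1392  0.4309 -0.0794] 0.030448205277649527
225 [(np.int64(201), np.int64(219)), (np.int64(260), np.int64(266)), (np.int64(271), np.int64(281)), (np.int64(286), np.int64(304))]
240 [(np.int64(161), np.int64(178)), (np.int64(202), np.int64(216)), (np.int64(257), np.int64(264)), (np.int64(272), np.int64(307))]
255 [(np.int64(172), np.int64(180)), (np.int64(203), np.int64(218)), (np.int64(272), np.int64(282))]
265 [(np.int64(204), np.int64(214)), (np.int64(272), np.int64(281))]
272 [(np.int64(274), np.int64(313))]
[ 0.0023 -0.004   0.0769] end [275.5525 269.6897] grasp [279.3332 218.3773]
```

Paddle 2 is where predicted (u 272–282). Grip and draw.

Emit:
play_rows(
  steps=[0,0,0,0.002,-0.004,0,0.35,0,0,0,0,0,0.038,0.35,0,0,0,0,0,0.037,0.35,0,0,0,0,0,0,0.35,0,0,0,0,0,0,1,0,0,0,0,0,0,1,0,0,0,0,0,0,1,0,0,0,0,0,0,1],
)

```text
time: 28.7
eef_pos: [0.5454, -0.1025, 0.1306]
ee_rot: [3.141, 0.415, -0.078]
force: [1.6, -1.0, 2.9]
width: 0.0079
gripper_force: 45.0
```

Emit:
play_rows(
  steps=[0,0,0,-0.02,0,0,1,0,0,0,-0.03,0,0,1,0,0,0,-0.03,0,0,1,0,0,0,0,0,0,1],
)

```text
time: 29.2
eef_pos: [0.4709, -0.0966, 0.1637]
ee_rot: [-3.141, 0.417, -0.079]
force: [0.1, 0.1, 2.2]
width: 0.0076
gripper_force: 45.0
```

Emit:
play_rows(
  steps=[0,0,0,-0.0163,0,-0.0365,1,0,0,0,-0.0163,0,-0.0365,1,0,0,0,-0.0163,0,-0.0365,1,0,0.14,0,0,0,0,1,0,0.14,0,0,0,0,1,0,0.14,0,0,0,0,1,0,0,-0.093,0,0,0,1,0,0,0,0,0,0,1],
)

```text
time: 30.2
eef_pos: [0.4716, -0.0961, 0.2818]
ee_rot: [-3.141, -0.001, 0.014]
force: [0.4, -0.2, -0.3]
width: 0.0079
gripper_force: 45.0
```

```bash
cat > chk.py <<'E'
import sys
from h import *
np.set_printoptions(precision=4,suppress=True)
t=eval(sys.argv[1]);f=sys.argv[2]
s=status.read_state();print(s['time'],s['eef_pos'],s['ee_rot'],s['width'],s['force'],"rel",rel(t))
m,im=grab("wrist",f);hv=cv2.cvtColor(im,cv2.COLOR_RGB2HSV);k=cv2.inRange(hv,(5,60,50),(25,210,255))
for v in(100,150,200,230):
    u=np.flatnonzero(k[v]);g=np.split(u,np.flatnonzero(np.diff(u)>2)+1);print(v,[(int(a[0]),int(a[-1])) for a in g if len(a)>4])
m,im2=grab("scene",f+"s");hv=cv2.cvtColor(im2,cv2.COLOR_RGB2HSV)
k=cv2.inRange(hv,(5,60,60),(25,255,255));k[:,:90]=0;k[:180]=0;k[290:]=0;k[:,225:]=0
n,l,st,ce=cv2.connectedComponentsWithStats(k)
for i in range(1,n):
    if st[i,4]>60:
        r=cv2.minAreaRect((np.array([onz(m,*p,.008)[:2] for p in np.argwhere(l==i)[:,::-1]])*1000).astype(np.float32));print(st[i],r)
E
python3 chk.py "[.455,-.370,.115]" wrist13
```

```text
30.2 [ 0.4716 -0.0961  0.2818] [-3.1415 -0.0013  0.0142] 0.007912567259315155 [ 0.401  -0.2179 -0.3217] rel [-0.0207  0.2737  0.1668]
100 [(231, 245), (274, 294), (546, 559)]
150 [(230, 238), (275, 293), (536, 559)]
200 [(276, 292), (525, 548)]
230 [(156, 173), (256, 263), (273, 304)]
[ 162  180   63  110 3345] ((509.85955810546875, -243.9915313720703), (490.7369079589844, 177.37745666503906), 25.495283126831055)
[109 199  54  55 548] ((552.7828979492188, -435.5834045410156), (32.46372985839844, 261.5905456542969), 89.8012466430664)
```

Emit:
play_rows(
  steps=[0,0,0,-0.005,0.055,0,1,0,0,0,-0.005,0.055,0,1,0,0,0,-0.004,0.055,0,1,0,0,0,-0.004,0.055,0,1,0,0,0,-0.003,0.054,0,1,0,0,0,0,0,0.06,1,0,0,0,0,0,0.06,1,0,0,0,0,0,0.047,1],
)

```text
time: 31.3
eef_pos: [0.4545, -0.3703, 0.1118]
ee_rot: [-3.14, 0.0, 0.014]
force: [-0.3, -0.4, 0.2]
width: 0.0077
gripper_force: 45.0
```

Emit:
play_rows(
  steps=[0,0,0,0,0,0.035,1,0,0,0,0,0,0.025,1,0.175,0,0,0,0,0,1,0.175,0,0,0,0,0,1,0,0,0,0,0.003,0.009,1,0,0,0,0,0.002,0.006,1,0,0,0,0,0,0,1],
)

```text
time: 32.17
eef_pos: [0.4555, -0.3674, 0.0386]
ee_rot: [-2.79, -0.001, 0.018]
force: [0.8, 0.1, 0.4]
width: 0.0075
gripper_force: 45.0
```

Emit:
play_rows(
  steps=[0,0,0,0,0.002,0.006,1,0,0,0,0,0,0,1,0,0,0,0,0,0,0.6,0,0,0,0,0,0,0.6,0,0,0,0,0,-0.03,0.6,0,0,0,0,0,-0.04,0.6,-0.175,0,0,0,0,-0.04,0.6,-0.175,0,0,0,0,-0.04,0.35],
)

```text
time: 33.17
eef_pos: [0.4548, -0.4168, 0.1775]
ee_rot: [3.135, -0.004, 0.012]
force: [1.2, -0.2, 0.3]
width: 0.025
gripper_force: 0.0
```

```bash
python3 chk.py "[.455,-.370,.115]" wrist14
```

```text
33.175 [ 0.4548 -0.4168  0.1775] [ 3.1348 -0.0037  0.0124] 0.024966407618820144 [ 1.2297 -0.2312  0.2782] rel [ 0.0005 -0.0472  0.0622]
100 [(231, 260), (292, 321)]
150 [(232, 260), (291, 319)]
200 [(234, 260), (291, 316)]
230 [(0, 6)]
[109 199  54  55 551] ((552.7637939453125, -435.49609375), (261.6158142089844, 33.259971618652344), 0.12776824831962585)
[125 202  52  57 568] ((550.7354736328125, -378.9961853027344), (261.0301513671875, 32.67998504638672), 0.04113719239830971)
[ 162  219   63   71 3029] ((599.9844360351562, -201.0133056640625), (291.040771484375, 177.37745666503906), 25.495283126831055)
```

Both lie flat side by side. Now paddle 3.

Emit:
play_rows(
  steps=[0,0,0.093,0,0,-0.05,0.35,0,0,0,0,0,-0.06,0.35,0,0,0,0.01,-0.06,0,0.35,0,0,0,0.01,-0.06,0,0.35,0,-0.14,0,0.02,-0.06,0,0.35,0,-0.14,0,0,-0.06,0,0.35,0,-0.139,0,0,-0.06,0,0.35,0,0,0,0,-0.04,0,0.35],
)

```text
time: 34.28
eef_pos: [0.5223, -0.0754, 0.2829]
ee_rot: [-3.139, 0.423, -0.072]
force: [-0.7, -0.1, 0.2]
width: 0.0304
gripper_force: 0.0
```

```bash
python3 - <<'E'
from h import *
np.set_printoptions(precision=4,suppress=True)
print(status.read_state()['eef_pos'],rel(G[3]-.075*n_))
E
```

```text
[ 0.5223 -0.0754  0.2829] [ 0.0843 -0.0195  0.0579]
```

Emit:
play_rows(
  steps=[0,0,0,0.042,-0.01,0,0.35,0,0,0,0.042,-0.01,0,0.35,0,0,0,0,0,0.057,0.35,0,0,0,0,0,0,0.35],
)

```text
time: 34.78
eef_pos: [0.5707, -0.063, 0.1949]
ee_rot: [-3.139, 0.434, -0.08]
force: [0.5, 0.7, 1.3]
width: 0.0303
gripper_force: 0.0
```

```bash
python3 - <<'E'
from h import *
np.set_printoptions(precision=4,suppress=True)
s=status.read_state();print(s['time'],s['eef_pos'],s['ee_rot'],s['width'])
m,im=grab("wrist","wrist15")
hv=cv2.cvtColor(im,cv2.COLOR_RGB2HSV);k=cv2.inRange(hv,(5,60,50),(25,210,255))
for v in(200,225,240,255,265,272,280):
    u=np.flatnonzero(k[v]);g=np.split(u,np.flatnonzero(np.diff(u)>2)+1);print(v,[(int(a[0]),int(a[-1])) for a in g if len(a)>4])
print(rel(G[3]),"end",proj(m,[.521,-.0526,.153]),"grasp",proj(m,G[3]))
E
```

```text
34.775 [ 0.5707 -0.063   0.1949] [-3.1394  0.4339 -0.0803] 0.030339154182929276
200 [(209, 219), (266, 276), (554, 559)]
225 [(266, 277), (294, 302), (322, 340)]
240 [(191, 215), (266, 277), (292, 300), (311, 341)]
255 [(205, 217), (266, 277)]
265 [(211, 215), (267, 276), (357, 373)]
272 [(306, 313)]
280 [(82, 102), (293, 297)]
[ 0.0033 -0.0043  0.0765] end [274.8577 267.9884] grasp [278.6342 216.3613]
```

Emit:
play_rows(
  steps=[0,0,0,0.002,-0.0063,0,0.35,0,0,0,0,0,0.038,0.35,0,0,0,0,0,0.038,0.35,0,0,0,0,0,0,0.35,0,0,0,0,0,0,1,0,0,0,0,0,0,1,0,0,0,0,0,0,1,0,0,0,0,0,0,1],
)

```text
time: 35.83
eef_pos: [0.5492, -0.0551, 0.1303]
ee_rot: [-3.141, 0.414, -0.077]
force: [2.1, 0.8, 3.4]
width: 0.0077
gripper_force: 45.0
```

Emit:
play_rows(
  steps=[0,0,0,-0.02,0,0,1,0,0,0,-0.03,0,0,1,0,0,0,-0.03,0,0,1,0,0,0,0,0,0,1],
)

```text
time: 36.33
eef_pos: [0.4742, -0.0496, 0.1633]
ee_rot: [-3.141, 0.416, -0.078]
force: [-1.2, 1.2, 3.4]
width: 0.0075
gripper_force: 45.0
```

Emit:
play_rows(
  steps=[0,0,0,-0.0163,0,-0.0365,1,0,0,0,-0.0163,0,-0.0365,1,0,0,0,-0.0163,0,-0.0365,1,0,0.14,0,0,0,0,1,0,0.14,0,0,0,0,1,0,0.14,0,0,0,0,1,0,0,-0.092,0,0,0,1,0,0,0,0,0,0,1],
)

```text
time: 37.33
eef_pos: [0.4747, -0.0495, 0.2814]
ee_rot: [3.141, -0.002, 0.013]
force: [-0.7, 0.2, -0.2]
width: 0.0075
gripper_force: 45.0
```

```bash
python3 chk.py "[.455,-.315,.115]" wrist16
```

```text
37.325 [ 0.4747 -0.0495  0.2814] [ 3.1411 -0.0021  0.0129] 0.007529608900668866 [-0.6741  0.2126 -0.241 ] rel [-0.0235  0.2651  0.1664]
100 [(274, 293), (363, 402), (538, 559)]
150 [(275, 293), (528, 552)]
200 [(277, 292), (518, 540)]
230 [(191, 218), (277, 298), (306, 337)]
[109 199  54  55 550] ((552.7828979492188, -435.5834045410156), (32.46372985839844, 261.5905456542969), 89.8012466430664)
[ 162  200   63   90 3142] ((561.510009765625, -219.36082458496094), (376.2913513183594, 177.37742614746094), 25.495283126831055)
[125 202  52  57 571] ((550.715576171875, -378.6241760253906), (261.048095703125, 32.60641860961914), 0.26760226488113403)
```

Emit:
play_rows(
  steps=[0,0,0,-0.005,0.054,0,1,0,0,0,-0.005,0.054,0,1,0,0,0,-0.005,0.054,0,1,0,0,0,-0.005,0.054,0,1,0,0,0,-0.003,0.053,0,1,0,0,0,0,0,0.06,1,0,0,0,0,0,0.06,1,0,0,0,0,0,0.047,1],
)

```text
time: 38.42
eef_pos: [0.4555, -0.3187, 0.1116]
ee_rot: [-3.141, -0.0, 0.013]
force: [0.8, 0.2, -1.3]
width: 0.0079
gripper_force: 45.0
```

Emit:
play_rows(
  steps=[0,0,0,0,0,0.035,1,0,0,0,0,0,0.025,1,0.175,0,0,0,0,0,1,0.175,0,0,0,0,0,1,0,0,0,0,0.003,0.009,1,0,0,0,0,0.002,0.006,1,0,0,0,0,0,0,1],
)

```text
time: 39.3
eef_pos: [0.4564, -0.3155, 0.0382]
ee_rot: [-2.79, -0.002, 0.017]
force: [0.1, 1.0, -0.3]
width: 0.0079
gripper_force: 45.0
```

Emit:
play_rows(
  steps=[0,0,0,0,0.002,0.006,1,0,0,0,0,0,0,1,0,0,0,0,0,0,0.6,0,0,0,0,0,0,0.6,0,0,0,0,0,-0.03,0.6,0,0,0,0,0,-0.04,0.6,-0.175,0,0,0,0,-0.05,0.6,-0.175,0,0,0,0,-0.06,-0.3],
)

```text
time: 40.3
eef_pos: [0.4557, -0.3714, 0.2058]
ee_rot: [3.136, -0.003, 0.011]
force: [1.1, 0.4, -0.0]
width: 0.0245
gripper_force: 0.0
```

```bash
python3 chk.py "[.4285,.098,.30]" wrist17
```

```text
40.3 [ 0.4557 -0.3714  0.2058] [ 3.1362 -0.0032  0.0113] 0.024544418860241547 [ 1.055   0.3705 -0.0482] rel [-0.0215 -0.4691 -0.0969]
100 [(230, 257), (282, 307), (338, 364)]
150 [(231, 257), (281, 306), (336, 362)]
200 [(233, 257), (281, 304), (333, 355)]
230 [(29, 70)]
[109 199  54  55 551] ((552.7839965820312, -435.26300048828125), (33.10456848144531, 261.5905456542969), 89.8012466430664)
[125 202  52  57 572] ((550.9384765625, -379.11517333984375), (32.893672943115234, 261.4021301269531), 89.90522003173828)
[140 206  50  57 575] ((552.0477294921875, -327.7900695800781), (32.94245910644531, 262.3890686035156), 89.86504364013672)
[ 162  219   63   71 3028] ((599.9844360351562, -201.0133056640625), (291.040771484375, 177.37745666503906), 25.495283126831055)
```

All three paddles lie flat in the tray. Back to the bar.

Emit:
play_rows(
  steps=[0,0,0,0,0,-0.055,-0.3,0,0,0,0,-0.05,-0.042,-0.3,0,0,0,0,-0.06,0,-0.3,0,0,0,0,-0.06,0,-0.3,0,0,0,-0.005,-0.06,0,-0.3,0,0,0,-0.005,-0.06,0,-0.3,0,0,0,-0.005,-0.06,0,-0.3,0,0,0,0,-0.06,0,-0.3],
)

```text
time: 41.4
eef_pos: [0.4343, 0.0395, 0.2994]
ee_rot: [-3.141, -0.002, 0.013]
force: [0.9, -0.1, -0.4]
width: 0.0605
gripper_force: 0.0
```

Emit:
play_rows(
  steps=[0,0,0,-0.005,-0.059,0,-0.3,0,0,0,0,0,0.03,-0.3,0,0,0,0,0,0,-0.3],
)

```text
time: 41.78
eef_pos: [0.4276, 0.0967, 0.2678]
ee_rot: [3.14, 0.003, 0.015]
force: [-0.2, -0.4, 0.3]
width: 0.0607
gripper_force: 0.0
```

```bash
python3 - <<'E'
from h import *
np.set_printoptions(precision=4,suppress=True)
s=status.read_state();print(s['time'],s['eef_pos'],s['ee_rot'],s['width'])
m,im=grab("wrist","wrist18");np.save("m18.npy",m,allow_pickle=True)
print(proj(m,[.4273,.1002,.213]),proj(m,[.4273,.1002,.17]))
E
```

```text
41.775 [0.4276 0.0967 0.2678] [3.1399 0.0027 0.0146] 0.06071497368791821
[278.6258 232.0654] [279.4565 214.1406]
```

View pics/wrist18.png

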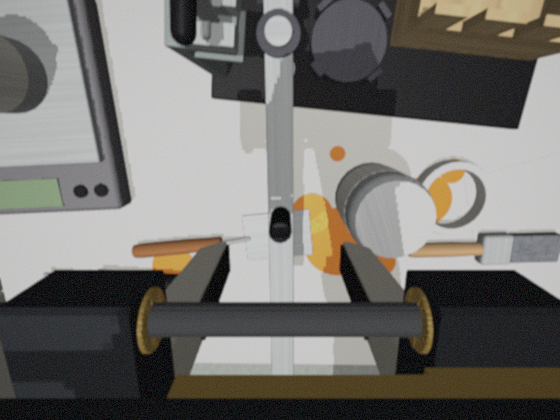

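The peg's top is at (280,228), between the fingers. Grip it.

Emit:
play_rows(
  steps=[0,0,0,0,-0.002,0.04,-0.3,0,0,0,0,0,0.033,-0.3,0,0,0,0,0,0,1,0,0,0,0,0,0,1,0,0,0,0,0,0,1,0,0,0,0,0,0,1,0,0,0,0,0,0,1,0,0,0,0,0,0,1],
  squeeze=15,
)

```text
time: 42.82
eef_pos: [0.43, 0.0991, 0.197]
ee_rot: [-3.141, -0.004, 0.014]
force: [-0.7, 0.2, 4.0]
width: 0.0155
gripper_force: 15.0
```

```bash
python3 - <<'E'
from h import *
np.set_printoptions(precision=4,suppress=True)
s=status.read_state();p=s['eef_pos'];y=s['ee_rot'][2];print(p,y)
pv=np.array([.5574,.1032]);c,n=np.cos(YAW),np.sin(YAW);d=p[:2]-pv
a=np.array([c*d[0]+n*d[1],-n*d[0]+c*d[1]]);th=np.arctan2(-a[0],-a[1]);r=np.hypot(*a);print(th,r)
f=lambda t,r:pv+np.array([[c,-n],[n,c]])@[-r*np.sin(t),-r*np.cos(t)]
T=np.linspace(th,0,11);P=[f(t,r+(.130-r)*min(1,i/3)) for i,t in enumerate(T)]
for u,v in zip(P,P[1:]): e=v-u;print(round(e@[np.cos(y),np.sin(y)],4),round(e@[np.sin(y),-np.cos(y)],4))
E
```

```text
[0.43   0.0991 0.197 ] 0.014132349856197157
1.4585080779589479 0.12744574522521535
0.0008 0.0186
0.0036 0.0184
0.0063 0.0178
0.0096 0.0164
0.0118 0.0148
0.0139 0.0129
0.0156 0.0108
0.017 0.0084
0.018 0.0058
0.0187 0.0032
```

Emit:
play_rows(
  steps=[0,0,0,0.0008,0.0186,0,1,0,0,0,0.0036,0.0184,0,1,0,0,0,0.0063,0.0178,0,1,0,0,0,0.0096,0.0164,0,1,0,0,0,0.0118,0.0148,0,1,0,0,0,0.0139,0.0129,0,1,0,0,0,0.0156,0.0108,0,1,0,0,0,0.017,0.0084,0,1],
)

```text
time: 43.82
eef_pos: [0.5094, -0.0171, 0.1971]
ee_rot: [-3.139, -0.001, 0.016]
force: [-2.3, 4.3, 6.3]
width: 0.0158
gripper_force: 15.0
```

Emit:
play_rows(
  steps=[0,0,0,0.018,0.0058,0,1,0,0,0,0.015,0.003,0,1,0,0,0,0,0,0,1],
)

```text
time: 44.2
eef_pos: [0.5444, -0.0258, 0.1971]
ee_rot: [-3.141, -0.005, 0.015]
force: [0.6, 1.8, 3.3]
width: 0.0155
gripper_force: 15.0
```

Push gently on to the stop.

Emit:
play_rows(
  steps=[0,0,0,0.003,0,0,1,0,0,0,0.003,0,0,1,0,0,0,0.002,0,0,1,0,0,0,0,0,0,1],
)

```text
time: 44.7
eef_pos: [0.5501, -0.0264, 0.1971]
ee_rot: [3.142, -0.002, 0.014]
force: [-3.0, 1.6, 5.7]
width: 0.0159
gripper_force: 15.0
```

Emit:
play_rows(
  steps=[0,0,0,0.003,0,0,1,0,0,0,0.002,0,0,1,0,0,0,0,0,0,1],
)

```text
time: 45.08
eef_pos: [0.5509, -0.0264, 0.1969]
ee_rot: [-3.14, 0.008, 0.013]
force: [-10.4, 1.3, 11.4]
width: 0.0157
gripper_force: 15.0
```

Emit:
play_rows(
  steps=[0,0,0,0,0,0,-0.3,0,0,0,0,0,0,-0.3,0,0,0,0,0,-0.05,-0.3,0,0,0.052,0,0,-0.06,-0.3,0,0,0,0.003,-0.06,0,-0.3,0,0,0,0.002,-0.06,0,-0.3,0,0,0,0,-0.052,0,-0.2,0,0,0,0,0,0,-0.2],
)

```text
time: 46.08
eef_pos: [0.5667, 0.152, 0.3055]
ee_rot: [-3.139, -0.001, -0.028]
force: [-0.7, 0.1, -0.6]
width: 0.0557
gripper_force: 0.0
```

```bash
python3 - <<'E'
from h import *
np.set_printoptions(precision=4,suppress=True)
s=status.read_state();print(s['time'],s['eef_pos'],s['ee_rot'],s['width'])
print(rel([.564,.1455,.2425]))
m,im=grab("wrist","wrist19")
print({k:proj(m,v).round() for k,v in dict(tee=[.5625,.1455,.256],peg=rk(-110,-5,213)).items()})
c=im.max(2)<55
for v in(180,200,220,240,260):
    u=np.flatnonzero(c[v,230:350])+230;print(v,(u.min(),u.max()) if len(u) else None)
cv2.imwrite("pics/c19.png",im[:,:,::-1])
E
```

```text
46.075 [0.5667 0.152  0.3055] [-3.139  -0.0014 -0.0277] 0.055720398444179156
[-0.0026  0.0067  0.063 ]
{'tee': array([294., 240.]), 'peg': array([507., 233.])}
180 (np.int64(276), np.int64(349))
200 (np.int64(329), np.int64(331))
220 (np.int64(290), np.int64(305))
240 (np.int64(291), np.int64(303))
260 (np.int64(230), np.int64(345))
```

View pics/c19.png

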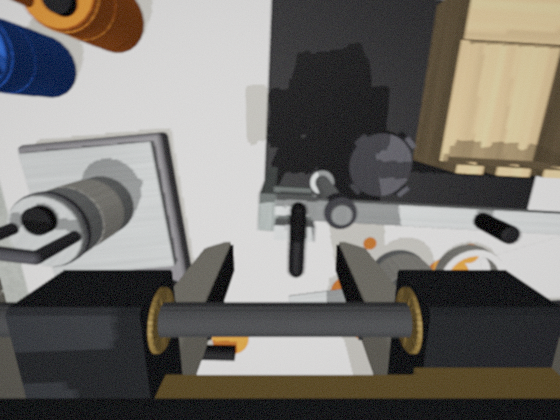

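The bar is shut along the bracket and the tin is undisturbed; the parked crossbar runs (298,205)–(296,275). Grip it.

Emit:
play_rows(
  steps=[0,0,0,-0.0026,0.0075,0,-0.2,0,0,0,0,0,0.035,-0.2,0,0,0,0,0,0.027,-0.2,0,0,0,0,0,0,-0.2,0,0,0,0,0,0,1,0,0,0,0,0,0,1,0,0,0,0,0,0,1,0,0,0,0,0,0,1],
  squeeze=50,
)

```text
time: 47.12
eef_pos: [0.5651, 0.1398, 0.2456]
ee_rot: [-3.138, -0.005, -0.038]
force: [0.0, 4.8, 1.3]
width: 0.0209
gripper_force: 2.9
```

Emit:
play_rows(
  steps=[0,0,0,0,0,0,1,0,0,0,0,0,0,1],
)

```text
time: 47.38
eef_pos: [0.5652, 0.1437, 0.2456]
ee_rot: [-3.134, -0.006, -0.034]
force: [-0.4, 6.9, 1.6]
width: 0.0103
gripper_force: 49.9
```

Emit:
play_rows(
  steps=[0,0,0,0,0,-0.004,1,0,0,0,0,0,-0.004,1,0,0,0,0,0,0,1],
)

```text
time: 47.75
eef_pos: [0.5645, 0.1435, 0.2502]
ee_rot: [-3.136, -0.002, -0.034]
force: [5.5, 8.4, -13.3]
width: 0.0106
gripper_force: 49.9
```

Emit:
play_rows(
  steps=[0,0,0,0,0,-0.0015,1,0,0,-0.18,0,0,0,1,0,0,-0.18,0,0,0,1,0,0,-0.18,0,0,0,1,0,0,-0.18,0,0,0,1,0,0,-0.18,0,0,0,1,0,0,-0.18,0,0,0,1,0,0,-0.18,0,0,0,1],
)

```text
time: 48.75
eef_pos: [0.5624, 0.1473, 0.2512]
ee_rot: [-3.136, -0.011, 1.235]
force: [2.3, 12.5, -13.3]
width: 0.0107
gripper_force: 49.9
```

Emit:
play_rows(
  steps=[0,0,-0.18,0,0,0,1,0,0,-0.09,0,0,0,1,0,0,0,0,0,0,1],
)

```text
time: 49.12
eef_pos: [0.5613, 0.1476, 0.2509]
ee_rot: [-3.137, -0.012, 1.5]
force: [-0.3, 13.2, -12.8]
width: 0.0107
gripper_force: 49.9
```

Emit:
play_rows(
  steps=[0,0,0,0.003,0,0.006,1,0,0,0,0,0,0.007,1,0,0,0,0,0,0.006,1,0,0,0,0,0,0.003,1,0,0,0,0,0,0,1],
)

```text
time: 49.75
eef_pos: [0.5616, 0.1482, 0.2301]
ee_rot: [-3.137, -0.008, 1.498]
force: [-1.8, 11.3, -7.7]
width: 0.0108
gripper_force: 49.9
```

Emit:
play_rows(
  steps=[0,0,0,0.002,0,0.003,1,0,0,0,0,0,0,1,0,0,0,0,0,0,0.5,0,0,0,0,0,0,-0.1,0,0,0,0,0,0,-0.1,0,0,0,0,0,-0.03,-0.1,0,0,0,0,0,-0.05,-0.1,0,0,0,-0.02,0,-0.03,-0.1],
)

```text
time: 50.75
eef_pos: [0.5639, 0.1241, 0.3417]
ee_rot: [3.135, -0.002, 1.494]
force: [-0.1, 0.3, -0.7]
width: 0.0508
gripper_force: 0.0
```

```bash
python3 - <<'E'
from h import *
np.set_printoptions(precision=4,suppress=True)
s=status.read_state();print(s['time'],s['eef_pos'],s['ee_rot'],s['width'],s['force'])
m,im=grab("wrist","wrist20");m2,im2=grab("side","side20");m3,im3=grab("scene","scene20")
for mm in(m,m2):print({k:proj(mm,v).round() for k,v in dict(t0=[.562,.1465,.24],t1=[.562,.1465,.256],a=[.5605,.12,.24],b=[.564,.173,.24]).items()})
a=cv2.resize(im[60:330,160:420],(400,415));b=cv2.resize(im2[120:260,230:365],(400,415));
cv2.imwrite("pics/c20.png",np.hstack([a,b])[:,:,::-1])
E
```

```text
50.75 [0.5639 0.1241 0.3417] [ 3.1353 -0.0018  1.4943] 0.05082858006595916 [-0.1299  0.3223 -0.6631]
{'t0': array([280., 186.]), 't1': array([280., 191.]), 'a': array([281., 218.]), 'b': array([280., 152.])}
{'t0': array([278., 161.]), 't1': array([277., 156.]), 'a': array([283., 167.]), 'b': array([273., 155.])}
```

View pics/c20.png

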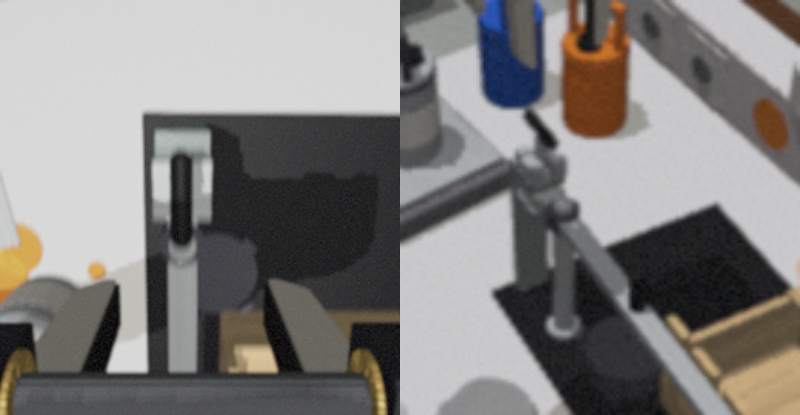

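The crossbar is back along the bar's line and the bar is shut. I'll compare the pin's height numerically with the start frame (home) and the parked frame.

```bash
python3 - <<'E'
import cv2,numpy as np
f=lambda n,b:cv2.imread(f"pics/{n}.png")[b[1]:b[3],b[0]:b[2]].astype(int)
for cam,b in(("side",(262,148,290,185)),("scene",(300,200,330,232)),("side",(285,185,345,270)),("scene",(215,190,300,245))):
    for n in("7","20"):
        print(cam,b,n,np.abs(f(cam+"0",b)-f(cam+n,b)).mean().round(2))
for n in("side0","side7","side20"):
    k=f(n,(265,150,290,170)).max(2)<60;q=np.argwhere(k);print(n,len(q),q.mean(0)+[150,265],q.min(0)+[150,265],q.max(0)+[150,265])
for n in("scene0","scene7","scene20"):
    k=f(n,(303,203,326,222)).max(2)<60;q=np.argwhere(k);print(n,len(q),q.mean(0)+[203,303] if len(q) else 0)
E
python3 chk.py "[.5,0,.4]" wrist21
```

```text
side (262, 148, 290, 185) 7 25.38
side (262, 148, 290, 185) 20 12.17
scene (300, 200, 330, 232) 7 40.51
scene (300, 200, 330, 232) 20 3.61
side (285, 185, 345, 270) 7 31.63
side (285, 185, 345, 270) 20 27.77
scene (215, 190, 300, 245) 7 59.63
scene (215, 190, 300, 245) 20 54.09
side0 34 [163.76470588 277.08823529] [158 273] [169 281]
side7 54 [158.38888889 277.        ] [155 269] [162 285]
side20 40 [164.025 277.25 ] [158 273] [169 281]
scene0 43 [214.27906977 311.20930233]
scene7 43 [210.69767442 311.11627907]
scene20 45 [214.35555556 311.66666667]
50.9 [0.5643 0.1212 0.341 ] [ 3.1343 -0.0002  1.4883] 0.051056305426976735 [ 0.6121  0.4604 -0.7454] rel [-0.1261 -0.0536 -0.0595]
100 [(82, 118), (512, 544)]
150 []
200 [(449, 479)]
230 [(120, 182), (217, 227), (438, 480)]
[109 199  54  55 551] ((552.7828979492188, -435.5791931152344), (32.47214889526367, 261.5905456542969), 89.8012466430664)
[125 202  52  57 567] ((550.7156372070312, -378.6241455078125), (261.048095703125, 32.606414794921875), 0.26761317253112793)
[140 206  50  57 573] ((551.5696411132812, -327.3773193359375), (31.6668701171875, 261.4161682128906), 89.97463989257812)
[ 162  220   63   70 3010] ((602.1463623046875, -199.9823760986328), (286.2506103515625, 177.37745666503906), 25.495281219482422)
```

The pin is home: its pixels match the start frame within 0.4 px in both views. The paddles are still in the tray and the gripper is clear, so I'm handing in.

```bash
python3 -c "
from plant import job
print(job.finish_job())"
```

```text
the job is handed in; nothing more can be done
None
```

The job is done and handed in at about 51 s: canister upright on the pan, all three paddles flat along the tray's length, bar shut and pin home, though I viewed 16 pictures against the limit of 14.

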